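# Change the open glaze pot in the rack

### The job

In the rack, press shut the cap of the glaze pot that was left open. Then fetch the fresh pot from between the two jars in the tray and stand it, let go, on the round cork mat to change your grip (the tray lets you take it only by its sides, the rack only front to back), then stand it fully down in the rack's empty pocket, thumb tab to the front like its neighbours. Once it stands there released, flick its cap open well past upright; leave the other pots in their pockets and shut, and do not push the small jar or the brush about.

Things in the scene. Friction and masses are not known exactly. Their poses are not given: they have to be found in the camera images.
- fresh: Loose 44 mm square, 54 mm tall white glaze pot (0.2 kg) with a 20 mm round neck (54 to 72 mm up) and a grey hinged cap, 82 mm tall in all. Origin: centre of its underside; z up; its front (thumb tab) is its -x, the hinge is at the back, +x. It starts in the tray, one jar 5 mm before its front and one 5 mm behind its back; its left and right sides are free.
- cap_fresh (a joint): Its cap's hinge angle: 0 shut, grows as the front is lifted, 1.57 upright, 2.3 thrown right back (stop). The cap is 28 x 30 mm (x, y), 10 mm thick; the hinge line runs along the pot's y, 19 mm behind the pot's axis, 72 mm above its underside. The hinge is slightly stiff: the cap stays where it is left.
- tab_fresh (a point): End of the thumb tab of its cap (moves with the cap): the tab is 16 mm wide, 4 mm thick, stands 13 mm out of the cap's front edge at its underside, 41 mm from the hinge line. Shut, it is above the front face of the pot, with an 18 mm gap below it down to the pot's shoulder.
- front_fresh (a point): Middle of the fresh pot's front face (22 mm before its axis, 27 mm up).
- used: The pot in the rack that was left open: same make and axes as fresh. Which pocket it stands in varies.
- cap_used (a joint): Hinge angle of its cap, as cap_fresh; starts open, leaning past upright.
- tab_used (a point): End of its cap's thumb tab.
- stock1: A shut pot in the rack, same make and axes.
- cap_stock1 (a joint): Hinge angle of its cap, as cap_fresh; starts shut.
- stock2: Another shut pot in the rack, same make and axes.
- cap_stock2 (a joint): Hinge angle of its cap, as cap_fresh; starts shut.
- rack: Fixed wooden rack, 62 x 230 x 32 mm (x, y, z): a row along its y of four open-topped pockets, each 50 x 50 mm, 22 mm deep, 56 mm apart, with 6 mm walls; pocket floors 10 mm above the table. Three hold pots, thumb tabs to its front; pots side by side are 12 mm apart. Origin: centre of its underside; its front is -x.
- free_pocket (a point): Centre of the floor of the empty pocket (rack x 0, y -28 mm, z 10 mm); axes as the rack.
- tray: Fixed low wooden tray, 170 x 100 mm, walls 22 mm high, floor 6 mm thick, with the two fixed glass jars (50 mm across, 88 mm tall) in it, 52 mm before and behind its centre; the fresh pot stands between them. Origin: centre of its underside.
- mat: Fixed round cork mat, 100 mm across, 5 mm thick. Origin: centre of its underside.
- lowjar: Bystander: small round glass jar, 48 mm across, 50 mm tall. Origin: centre of its underside.
- brush: Bystander: brush lying on the table, 170 mm long. Origin: under its middle.
Mind the look-alikes: they are no part of the job. What is meant by the rack is not green, and is the larger of those in its own colour.

How it is judged:
By the outcome, as a careful person would: the job done as asked, in the order asked, and still so for the second after the job is handed in, with the robot touching nothing.
It also fails if it takes over 72 s, if anything falls off the work surface, if the arm or the gripper's body presses on something with over 40 N, if the wrist force passes 120 N, or if a joint passes its speed limit or range.

### The arm

A 7-joint arm with a two-finger parallel gripper is mounted at the origin on the work surface. World frame = base frame: x ahead of the robot, y to its left, z up, the work surface at z = 0. Lengths are in m, angles in rad, forces in N, time in s.
With the tool pointing down it reaches from about 0.4 to 0.875 m from the base axis. Payload 6.5 kg.
Tool frame: the origin (TCP) lies midway between the tips of the shut fingers; the grasp point (between the pads) lies 19 mm behind it; z points along the fingers, y is the line along which they close (so a half turn about z gives the same grasp; the last joint's range is limited). The gripper opens to 88 mm and grips with 3 to 60 N. Pads are 18 mm wide; open, the fingers measure 123 mm over their backs; the gripper's body (75 mm by 187 mm) begins 45 mm behind the grasp point.
Start: joints at [-1.386, 0.536, -0.004, 1.538, 0.003, 1.067, -0.071], TCP at [0.161, 0.63, 0.239] pointing down, gripper open.
Joint ranges: [-2.7, 2.7], [-0.37, 2.16], [-1.27, 1.26], [0.24, 2.4], [-1.31, 4.45], [0.19, 1.91], [-2.76, 2.76]. Speed limits (rad/s): [2.39, 2.39, 3.14, 3.14, 3.14, 3.14, 3.14].

### API

Orientations are given as a unit quaternion [w, x, y, z].
In Python, from cell import arm gives the robot as it stands. The module is installed in compiled form; this text tells all that it offers.
- The arm moves only by the tool apply_moves, never from a script. Its argument "plan" is a list of rows, each an object with "delta_pos": the shift along the tool's x, y, z in cm, a list of three; "twist": the turn about the tool's z in rad; "jaw": the closure, from -1 (fully open) to 1 (shut). In form: [{"delta_pos": [dx, dy, dz], "twist": twist, "jaw": jaw}, ...]. A call has exactly 5 rows; each row shifts and turns the commanded pose from where the row before left it, along the tool's axes as they then stand; what a row does not reach is not made up. A row lasts 1/8 s, in which the tool goes at most 62.5 mm and 10.7 degrees, less where a joint would pass 70% of its speed; a pose out of reach is approached as far as the arm can. A call with a gripper value outside its range is refused whole. The fingers move at their own pace and stop on an object; the grip force is fixed at half the most. Time passes only in rows, so rows that do not move let the fingers close, or fill a call up. It gives the time, the measured TCP pose, the force, the opening and the grip force at its end, in the units of the state.
- arm.read_state(): the state, without advancing time (a new reading comes with each control period).
- arm.get_image(name): name is "scene" or "top" or "wrist"; returns the picture (420x560x3 uint8, red, green, blue); there is no depth.
- arm.calibration(name): a dict with "fx", "fy", "cx", "cy" (pixels), "distortion" ([k1, k2, p1, p2, k3] as OpenCV has them; the pictures are not rectified), "xyz" and "orientation" of the camera in the world; the wrist camera has in their place "mount" (4x4, takes a point from camera to tool coordinates, whose origin is the TCP and whose axes are the flange's). Camera axes: x right, y up, looking along -z (the intrinsics and any distortion apply to the point x, -y, -z); pixel columns grow to the right and rows downward; lengths in m; the calibration is good to about 2 mm. A picture is of the moment at which its call begins: read the wrist's pose just before it. calibration takes no time and is no camera call.
- arm.finish_job(): hands the job in; it is judged then, once.
The state is a dict: "time_s": time; "q": joint angles; "qd": joint speeds; "joint_torque": joint torques, N m; "tool_pos": TCP position; "tcp_rot": TCP orientation; "wrist_force": force on the tool from outside, world axes, zero at the start; "moment": the same for the moment, N m; "width": finger opening in m; "grasp_force": force on a finger pad.
Only numpy, scipy, OpenCV 4.12 (cv2) and the standard library are available. Lean on these libraries where they do the work, as an engineer would, in place of code of your own. Each camera call takes 0.05 s, during which the arm holds its last target. There are 200 camera calls.

## Working session

There is one attempt and no reset: what is moved stays moved. The work goes in short steps, Python scripts to look and compute and a tool call to move; the robot and the scene stay as the last step left them, time stands still between calls to the robot, and variables do not carry over. Pictures are saved under pics/ and viewed, at most 10 in all, crops included, and the job is handed in when it is done.

Besides the shell and the picture viewer there is one more tool, called after "Emit:" by a JSON object that holds its "method" and its "body", one argument or row to a line. apply_moves: Moves the arm, as the interface text tells. Its arguments: {"type":"object","properties":{"plan":{"type":"array","items":{"type":"object","properties":{"delta_pos":{"type":"array","items":{"type":"number"}},"twist":{"type":"number"},"jaw":{"type":"number"}}}}},"required":["plan"]}

```bash
mkdir -p pics; ls; python3 - <<'E'
from cell import arm
import cv2,numpy as np
for n in ["scene","top"]:
    im=arm.get_image(n); cv2.imwrite(f"pics/{n}0.png",im[:,:,::-1])
for n in ["scene","top","wrist"]: print(n,arm.calibration(n))
s=arm.read_state(); print(s)
E
```

```text
pics
scene {'fx': 403.3152895708967, 'fy': 403.3152895708967, 'cx': 276.3835937287706, 'cy': 207.96756600958938, 'distortion': array([-0.02651056,  0.        ,  0.        ,  0.        ,  0.        ]), 'xyz': array([ 0.94582239, -0.59509102,  0.63839691]), 'orientation': array([0.85252629, 0.41964112, 0.13805535, 0.27935813])}
top {'fx': 419.0357025974278, 'fy': 419.0357025974278, 'cx': 275.7671388808694, 'cy': 208.50690670363514, 'distortion': array([-0.11821911,  0.        ,  0.        ,  0.        ,  0.        ]), 'xyz': array([0.47775033, 0.0079844 , 1.24752898]), 'orientation': array([-0.70553321, -0.02709507,  0.01273787,  0.70804413])}
wrist {'fx': 311.1285196526448, 'fy': 311.1285196526448, 'cx': 278.6368009184222, 'cy': 208.94478299429719, 'distortion': array([-0.05752036,  0.        ,  0.        ,  0.        ,  0.        ]), 'mount': array([[-3.81589315e-04,  9.58031166e-01,  2.86663808e-01,
         7.42245328e-02],
       [ 9.99997966e-01,  9.33341394e-04, -1.78809320e-03,
        -7.86626626e-04],
       [-1.98060421e-03,  2.86662543e-01, -9.58029574e-01,
        -1.45853606e-01],
       [ 0.00000000e+00,  0.00000000e+00,  0.00000000e+00,
         1.00000000e+00]])}
{'time_s': 0.1, 'q': array([-1.38622898,  0.5371051 , -0.00441104,  1.53872015,  0.00262334,
        1.06730092, -0.07122678]), 'qd': array([-0.00099633, -0.00416151, -0.00146192, -0.00385194, -0.00040759,
       -0.00164529, -0.00014339]), 'joint_torque': array([ 2.52780846e-03, -5.72079742e+01,  9.93781798e-01, -2.52231717e+01,
       -5.62010240e-02,  1.34178030e-02,  5.34424566e-05]), 'tool_pos': array([0.16119828, 0.62914739, 0.23793856]), 'tcp_rot': array([-2.18946300e-05,  1.25039302e-01,  9.92151495e-01, -7.63849351e-04]), 'wrist_force': array([ 0.14552268,  0.14289133, -0.13046087]), 'moment': array([-0.02315295,  0.02996553,  0.04564692]), 'grasp_force': 0.0, 'width': 0.08830985148383068}
```

View pics/top0.png

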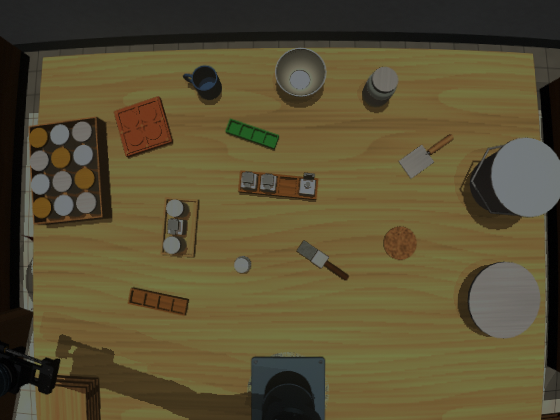

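View pics/scene0.png

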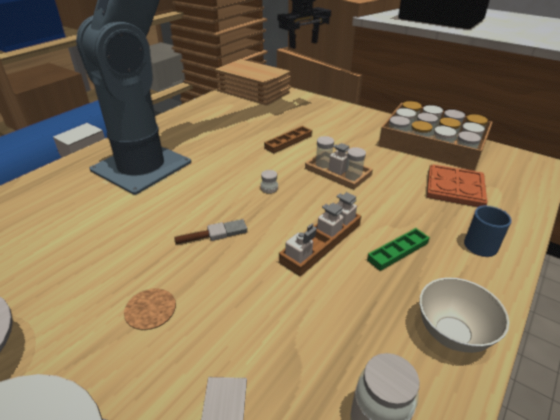

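Top view: the rack candidates are the brown rack with pots (278,186), a smaller brown rack (159,301) and a green one (252,134). I choose (278,186) because it is not green and is the larger brown one. The open pot is rightmost (308,185), the free pocket is about (288,186), the tray (181,228), the mat (400,243), the lowjar (242,265) and the brush (322,260). The mat also has a bystander, the red trivet (144,126), which isn't cork. Next, a close crop of both.

```bash
cat > h.py <<'E'
import numpy as np, cv2
from cell import arm
from scipy.spatial.transform import Rotation as R
def pose(n, st=None):
    c=arm.calibration(n)
    if 'mount' in c:
        s=st or arm.read_state(); q=s['tcp_rot']; T=np.eye(4); T[:3,:3]=R.from_quat(np.r_[q[1:],q[0]]).as_matrix(); T[:3,3]=s['tool_pos']
        M=T@c['mount']; return c,M[:3,:3],M[:3,3]
    q=c['orientation']; return c,R.from_quat(np.r_[q[1:],q[0]]).as_matrix(),c['xyz']
def K(c): return np.array([[c['fx'],0,c['cx']],[0,c['fy'],c['cy']],[0,0,1.]])
def px2w(n,uv,z,st=None):
    c,Rm,t=pose(n,st)
    p=cv2.undistortPoints(np.array(uv,float).reshape(-1,1,2),K(c),c['distortion'])[:,0]
    d=np.c_[p[:,0],-p[:,1],-np.ones(len(p))]@Rm.T
    z=np.broadcast_to(z,(len(p),)); return t+d*((z-t[2])/d[:,2])[:,None]
def w2px(n,P,st=None):
    c,Rm,t=pose(n,st); q=(np.array(P,float).reshape(-1,3)-t)@Rm
    return cv2.projectPoints(q*[1,-1,-1],np.zeros(3),np.zeros(3),K(c),c['distortion'])[0][:,0]
E
python3 - <<'E'
from h import *
im=cv2.imread("pics/top0.png")
a=cv2.resize(im[165:207,230:330],None,fx=8,fy=8,interpolation=cv2.INTER_CUBIC)[:330]
b=cv2.resize(im[190:262,155:205],None,fx=3.75,fy=3.75,interpolation=cv2.INTER_CUBIC)
c=cv2.resize(im[222:264,375:425],None,fx=4,fy=4,interpolation=cv2.INTER_CUBIC)
o=np.zeros((600,800,3),np.uint8); o[:330]=a; o[330:600,:b.shape[1]]=b[:270]; o[340:340+c.shape[0],250:250+c.shape[1]]=c
cv2.imwrite("pics/crop1.png",np.clip(o*1.6,0,255).astype(np.uint8))
print(px2w("top",[[400,243]],.005), px2w("top",[[239,193.5],[317,199.5],[318,178],[240,172]],.032))
E
```

```text
[[ 0.44365633 -0.33596279  0.005     ]] [[ 0.59069608  0.13983516  0.032     ]
 [ 0.57209093 -0.08739649  0.032     ]
 [ 0.63498997 -0.09092007  0.032     ]
 [ 0.65395146  0.13709936  0.032     ]]
```

View pics/crop1.png

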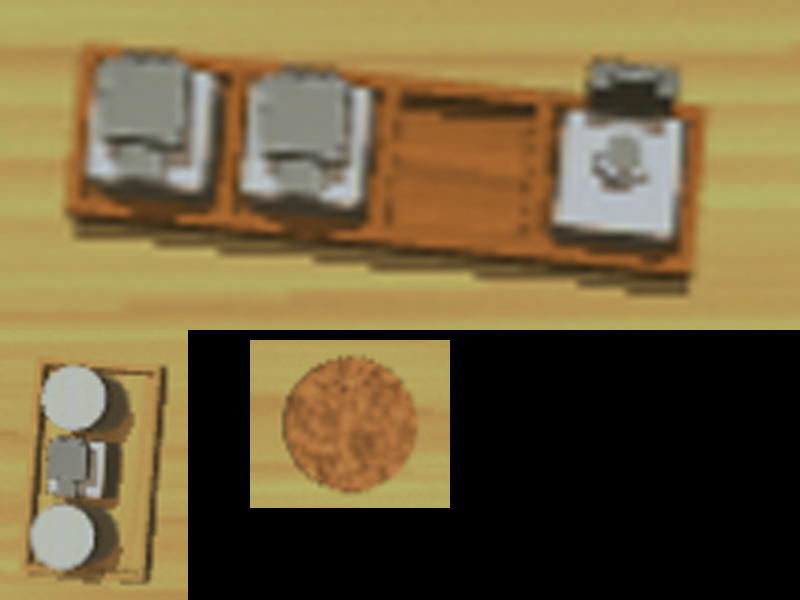

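The crop confirms the rack: a brown four-pocket rack with two shut pots, the third pocket empty and the used pot open on the right, all tabs down towards the robot. Next I move to the tray for a close wrist view.

Emit:
{"method": "apply_moves", "body": {
  "plan": [
    {"delta_pos": [-4.3, -3.3, 0], "twist": 0, "jaw": -1},
    {"delta_pos": [-4.3, -3.3, 0], "twist": 0, "jaw": -1},
    {"delta_pos": [-4.3, -3.3, 0], "twist": 0, "jaw": -1},
    {"delta_pos": [-4.3, -3.3, 0], "twist": 0, "jaw": -1},
    {"delta_pos": [-4.3, -3.3, 0], "twist": 0, "jaw": -1}
  ]
}}

```text
time_s: 0.72
tool_pos: [0.3295, 0.4148, 0.2385]
tcp_rot: [-0.0, 0.125, 0.992, -0.0]
wrist_force: [0.9, 0.2, 0.6]
width: 0.0878
grasp_force: 0.0
```

Emit:
{"method": "apply_moves", "body": {
  "plan": [
    {"delta_pos": [-4.3, -3.3, 0], "twist": 0, "jaw": -1},
    {"delta_pos": [-4.3, -3.3, 0], "twist": 0, "jaw": -1},
    {"delta_pos": [-4.3, -3.3, 0], "twist": 0, "jaw": -1},
    {"delta_pos": [0, 0, 0], "twist": -0.18, "jaw": -1},
    {"delta_pos": [0, 0, 0], "twist": 0, "jaw": -1}
  ]
}}

```text
time_s: 1.35
tool_pos: [0.429, 0.2881, 0.2385]
tcp_rot: [-0.0, 0.037, 0.999, -0.0]
wrist_force: [0.2, -0.0, -0.1]
width: 0.0885
grasp_force: 0.0
```

```bash
cat > snap.py <<'E'
import sys,pickle
from h import *
n=sys.argv[1]; s=arm.read_state(); im=arm.get_image("wrist")
cv2.imwrite(f"pics/{n}.png",np.clip(im[:,:,::-1]*1.5,0,255).astype(np.uint8)); pickle.dump(s,open(f"pics/{n}.pkl","wb"))
q=s['tcp_rot'];m=R.from_quat(np.r_[q[1:],q[0]]).as_matrix(); print(s['time_s'],s['tool_pos'],"a",np.arctan2(m[0,1],m[1,1]),s['width'],s['wrist_force'],s['q'][6])
E
python3 snap.py tray
```

```text
1.35 [0.42903679 0.28810564 0.23848087] a 0.0731753742019934 0.08850273582418132 [ 0.15625853 -0.01537625 -0.11785758] 0.851618087961484
```

View pics/tray.png

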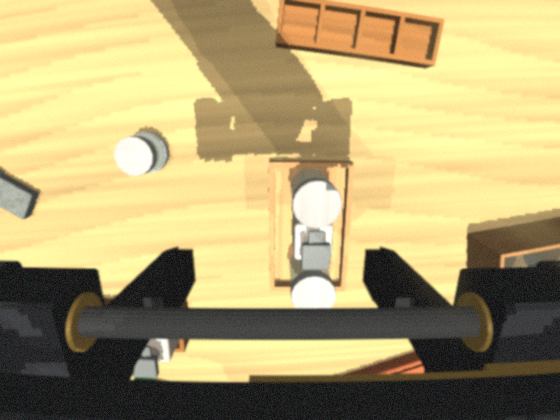

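Wrist view (up is -x, right is +y): the fresh pot is at (315,245) with its tab up towards the robot. The jar tops are at (317,203) and (313,295), the tray corners at (270,161), (350,161), (268,287) and (345,289).

```bash
python3 - <<'E'
from h import *; import pickle
s=pickle.load(open("pics/tray.pkl","rb"))
print("jars",px2w("wrist",[[317,203],[313,295]],.094,s))
print("corners",px2w("wrist",[[270,161],[351,161],[268,287],[346,289]],.022,s))
im=cv2.imread("pics/tray.png"); cv2.imwrite("pics/tray_c.png",cv2.resize(im[150:310,255:365],None,fx=3.75,fy=3.75,interpolation=cv2.INTER_CUBIC)[:,:])
g=cv2.cvtColor(im,cv2.COLOR_BGR2HSV); m=((g[...,1]<40)&(g[...,2]>200)).astype(np.uint8)
n,l,st,c=cv2.connectedComponentsWithStats(m)
for i in range(1,n):
    if st[i,4]>60: print(st[i],c[i])
E
```

```text
jars [[0.43827877 0.32450804 0.094     ]
 [0.53992638 0.31652237 0.094     ]]
corners [[0.40418467 0.27977419 0.022     ]
 [0.41098368 0.37407589 0.022     ]
 [0.56916505 0.26362153 0.022     ]
 [0.58020294 0.36651726 0.022     ]]
[ 114  137   38   39 1128] [132.9858156  155.72251773]
[ 293  181   48   79 2134] [314.90299906 210.72258669]
[ 291  277   45   31 1151] [313.24934839 293.3397046 ]
[157 339  13  23 173] [164.36416185 349.68208092]
```

View pics/tray_c.png

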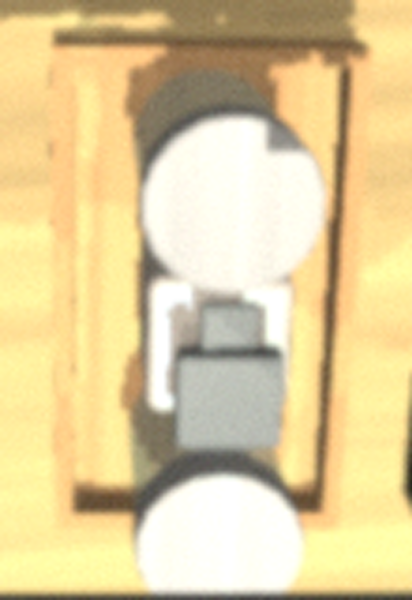

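Emit:
{"method": "apply_moves", "body": {
  "plan": [
    {"delta_pos": [-4, -5, 0], "twist": 0, "jaw": -1},
    {"delta_pos": [-4, -5, 0], "twist": 0, "jaw": -1},
    {"delta_pos": [-4, -5, 0], "twist": 0, "jaw": -1},
    {"delta_pos": [-4, -5, 0], "twist": 0, "jaw": -1},
    {"delta_pos": [-4, -5, 0], "twist": 0, "jaw": 1}
  ]
}}

```text
time_s: 2.02
tool_pos: [0.6073, 0.0312, 0.2386]
tcp_rot: [-0.0, 0.036, 0.999, 0.0]
wrist_force: [0.4, 0.2, -0.4]
width: 0.08
grasp_force: 0.0
```

Emit:
{"method": "apply_moves", "body": {
  "plan": [
    {"delta_pos": [0, 0, 0], "twist": 0, "jaw": 1},
    {"delta_pos": [0, 0, 0], "twist": 0, "jaw": 1},
    {"delta_pos": [0, 0, 0], "twist": 0, "jaw": 1},
    {"delta_pos": [0, 0, 0], "twist": 0, "jaw": 1},
    {"delta_pos": [0, 0, 0], "twist": 0, "jaw": 1}
  ]
}}

```text
time_s: 2.65
tool_pos: [0.6063, 0.0322, 0.2389]
tcp_rot: [0.0, 0.035, 0.999, 0.0]
wrist_force: [-0.0, -0.3, 0.7]
width: 0.03
grasp_force: 0.0
```

```bash
python3 snap.py rack; python3 - <<'E'
from h import *; import pickle
s=pickle.load(open("pics/tray.pkl","rb"))
print("cap mid",px2w("wrist",[[316.2,256.2]],.088,s),"shoulder front",px2w("wrist",[[294.5,224.1],[332.9,224.1]],.060,s))
im=cv2.imread("pics/rack.png"); u=w2px("wrist",[[.613,.025,.05]])[0]; print(u)
x0=int(np.clip(u[0]-133,0,293)); y0=int(np.clip(u[1]-100,0,220)); print(x0,y0)
cv2.imwrite("pics/rack_c.png",cv2.resize(im[y0:y0+200,x0:x0+267],None,fx=3,fy=3,interpolation=cv2.INTER_CUBIC)[:600,:800])
E
```

```text
2.65 [0.60633577 0.03218558 0.23887827] a 0.06979355058867452 0.0299708765012265 [-0.03320668 -0.31576012  0.68406898] 1.4663293612336934
cap mid [[0.49758013 0.32217833 0.088     ]] shoulder front [[0.47039078 0.30247568 0.06      ]
 [0.47357254 0.34488956 0.06      ]]
[272.90217103 192.62893856]
139 92
```

View pics/rack_c.png

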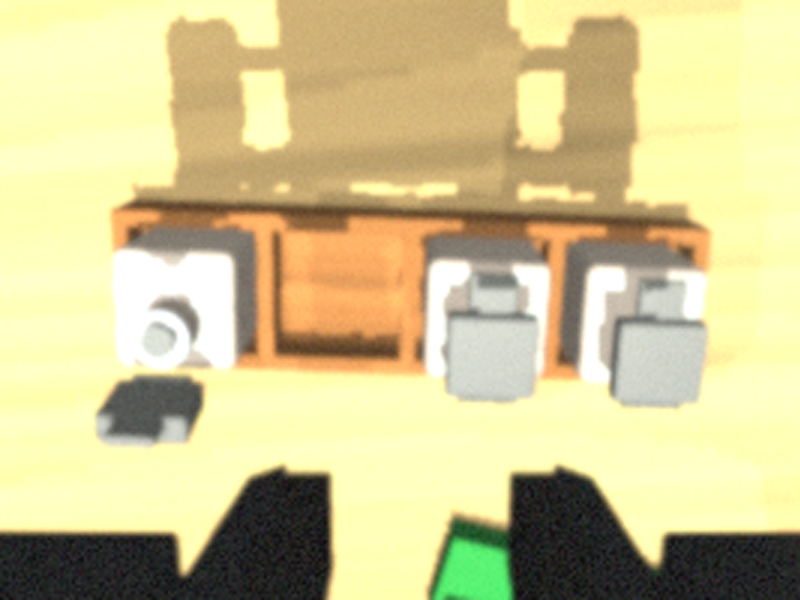

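Rack crop: the used pot is at (180,310), open, with its cap behind it at (150,405). The empty pocket is at (338,292) and the stock pots at (490,300) and (645,310). Now the measurements.

```bash
python3 - <<'E'
from h import *; import pickle
s=pickle.load(open("pics/rack.pkl","rb"))
f=lambda L,z:px2w("wrist",np.array(L)/3+[139,92],z,s).round(4)
print("rack front corners\n",f([[112,212],[709,231]],.032))
print("back rim\n",f([[275,366],[405,371]],.032))
print("pocket inner L,R at mid height\n",f([[272,290],[402,290]],.032), "floor corners", f([[280,352],[398,355]],.010))
print("used shoulder",f([[117,250],[237,250],[117,360],[237,365]],.064))
print("caps mid",f([[490,358],[657,362]],.092))
print("used neck top",f([[163,335]],.082))
print("cap underside edge bottom/top",f([[140,380],[150,440]],.10))
c=f([[112,212],[709,231]],.032); d=(c[1]-c[0])[:2]; print(np.hypot(*d), -np.arctan2(d[0],d[1]))
E
```

```text
rack front corners
 [[ 0.5744 -0.0825  0.032 ]
 [ 0.5977  0.144   0.032 ]]
back rim
 [[ 0.6398 -0.0274  0.032 ]
 [ 0.6456  0.0239  0.032 ]]
pocket inner L,R at mid height
 [[ 0.609  -0.0251  0.032 ]
 [ 0.6126  0.0252  0.032 ]] floor corners [[ 0.6406 -0.0286  0.01  ]
 [ 0.6454  0.0207  0.01  ]]
used shoulder [[ 0.5839 -0.0721  0.064 ]
 [ 0.587  -0.03    0.064 ]
 [ 0.6238 -0.0786  0.064 ]
 [ 0.6287 -0.0353  0.064 ]]
caps mid [[0.6238 0.0542 0.092 ]
 [0.6291 0.1092 0.092 ]]
used neck top [[ 0.6109 -0.055   0.082 ]]
cap underside edge bottom/top [[ 0.6207 -0.0593  0.1   ]
 [ 0.6416 -0.0593  0.1   ]]
0.2276952788267688 -0.10250918149435782
```

Emit:
{"method": "apply_moves", "body": {
  "plan": [
    {"delta_pos": [0, 0, 0], "twist": 0.027, "jaw": 1},
    {"delta_pos": [-4.7, -4.35, 0], "twist": 0, "jaw": 1},
    {"delta_pos": [-4.7, -4.35, 0], "twist": 0, "jaw": 1},
    {"delta_pos": [0, 0, 4], "twist": 0, "jaw": 1},
    {"delta_pos": [0, 0, 5], "twist": 0, "jaw": 1}
  ]
}}

```text
time_s: 3.32
tool_pos: [0.6908, -0.0632, 0.1486]
tcp_rot: [0.002, 0.05, 0.999, -0.0]
wrist_force: [-0.2, 0.0, -0.7]
width: 0.0006
grasp_force: 0.0
```

Emit:
{"method": "apply_moves", "body": {
  "plan": [
    {"delta_pos": [0, 0, 5.2], "twist": 0, "jaw": 1},
    {"delta_pos": [0, 0, 0], "twist": 0, "jaw": 1},
    {"delta_pos": [0, 0, 0], "twist": 0, "jaw": 1},
    {"delta_pos": [1, 0, 0], "twist": 0, "jaw": 1},
    {"delta_pos": [0, 0, 0], "twist": 0, "jaw": 1}
  ]
}}

```text
time_s: 3.95
tool_pos: [0.6797, -0.0611, 0.0986]
tcp_rot: [0.001, 0.049, 0.999, 0.0]
wrist_force: [-1.2, -0.7, 0.9]
width: 0.0004
grasp_force: 0.0
```

```bash
cat > st.py <<'E'
from h import *
import sys
s=arm.read_state();q=s['tcp_rot'];m=R.from_quat(np.r_[q[1:],q[0]]).as_matrix()
th=-.097; u=np.array([np.cos(th),np.sin(th)]); v=np.array([-u[1],u[0]])
p=s['tool_pos']; d=p[:2]-np.array([0.613,-.0003])
print("t",s['time_s'],"pos",p.round(4),"a",np.arctan2(m[0,1],m[1,1]).round(4),"rel pocket uv mm",(d@u*1e3).round(1),(d@v*1e3).round(1),"w",round(s['width'],4),"F",s['wrist_force'].round(1),s['grasp_force'],"q7",s['q'][6].round(2))
E
python3 st.py
```

```text
t 3.95 pos [ 0.6797 -0.0611  0.0986] a 0.098 rel pocket uv mm 72.3 -54.1 w 0.0004 F [-1.2 -0.7  0.9] 0.0 q7 1.63
```

Emit:
{"method": "apply_moves", "body": {
  "plan": [
    {"delta_pos": [1.4, -0.2, 0], "twist": 0, "jaw": 1},
    {"delta_pos": [1.4, 0, 0], "twist": 0, "jaw": 1},
    {"delta_pos": [1.4, 0, 0], "twist": 0, "jaw": 1},
    {"delta_pos": [1.4, 0, 0], "twist": 0, "jaw": 1},
    {"delta_pos": [1.6, 0, 0], "twist": 0, "jaw": 1}
  ]
}}

```text
time_s: 4.58
tool_pos: [0.6081, -0.0561, 0.0979]
tcp_rot: [0.001, 0.049, 0.999, 0.0]
wrist_force: [0.1, -1.1, 1.1]
width: 0.0004
grasp_force: 0.0
```

Emit:
{"method": "apply_moves", "body": {
  "plan": [
    {"delta_pos": [0, 0, 0], "twist": 0, "jaw": 1},
    {"delta_pos": [0, 0, 0.4], "twist": 0, "jaw": 1},
    {"delta_pos": [0, 0, 0.3], "twist": 0, "jaw": 1},
    {"delta_pos": [0, 0, 0.2], "twist": 0, "jaw": 1},
    {"delta_pos": [0, 0, 0], "twist": 0, "jaw": 1}
  ]
}}

```text
time_s: 5.2
tool_pos: [0.6107, -0.0564, 0.0922]
tcp_rot: [0.002, 0.049, 0.999, 0.0]
wrist_force: [-9.0, 1.4, 35.8]
width: 0.0002
grasp_force: 17.8
```

```bash
python3 st.py
```

```text
t 5.2 pos [ 0.6107 -0.0564  0.0922] a 0.0981 rel pocket uv mm 3.1 -56.0 w 0.0002 F [-9.   1.4 35.8] 17.81523162033409 q7 1.64
```

Emit:
{"method": "apply_moves", "body": {
  "plan": [
    {"delta_pos": [0, 0, -4.9], "twist": 0, "jaw": 1},
    {"delta_pos": [0, 0, -4.9], "twist": 0, "jaw": 1},
    {"delta_pos": [0, 0, -4.9], "twist": -0.026, "jaw": -1},
    {"delta_pos": [2, 5.25, 0], "twist": 0, "jaw": -1},
    {"delta_pos": [2, 5.25, 0], "twist": 0, "jaw": -1}
  ]
}}

```text
time_s: 5.82
tool_pos: [0.576, 0.0524, 0.2355]
tcp_rot: [0.001, 0.037, 0.999, 0.0]
wrist_force: [0.9, 0.3, -0.4]
width: 0.028
grasp_force: 0.0
```

Emit:
{"method": "apply_moves", "body": {
  "plan": [
    {"delta_pos": [2, 5.25, 0], "twist": 0, "jaw": -1},
    {"delta_pos": [2, 5.25, 0], "twist": 0, "jaw": -1},
    {"delta_pos": [2, 5.25, 0], "twist": 0, "jaw": -1},
    {"delta_pos": [2, 5.25, 0], "twist": 0, "jaw": -1},
    {"delta_pos": [2, 5.25, 0], "twist": 0, "jaw": -1}
  ]
}}

```text
time_s: 6.45
tool_pos: [0.4943, 0.3224, 0.2348]
tcp_rot: [0.0, 0.036, 0.999, 0.0]
wrist_force: [0.7, -0.1, -0.1]
width: 0.0785
grasp_force: 0.0
```

Emit:
{"method": "apply_moves", "body": {
  "plan": [
    {"delta_pos": [0, 0, 0], "twist": 0, "jaw": -1},
    {"delta_pos": [0, 0, 0], "twist": 0, "jaw": -1},
    {"delta_pos": [0, 0, 0], "twist": 0, "jaw": -1},
    {"delta_pos": [0, 0, 0], "twist": 0, "jaw": -1},
    {"delta_pos": [0, 0, 0], "twist": 0, "jaw": -1}
  ]
}}

```text
time_s: 7.08
tool_pos: [0.4948, 0.3199, 0.2348]
tcp_rot: [0.0, 0.036, 0.999, 0.0]
wrist_force: [-0.3, 0.5, 0.4]
width: 0.0881
grasp_force: 0.0
```

```bash
python3 st.py; python3 - <<'E'
from h import *
im=arm.get_image("top"); cv2.imwrite("pics/top1.png",im[:,:,::-1])
im=arm.get_image("scene"); c=cv2.resize(im[180:280,260:380,::-1],None,fx=5,fy=5,interpolation=cv2.INTER_CUBIC); cv2.imwrite("pics/scene1.png",np.clip(c*1.3,0,255).astype(np.uint8))
E
```

```text
t 7.075 pos [0.4948 0.3199 0.2348] a 0.0729 rel pocket uv mm -148.7 307.2 w 0.0881 F [-0.3  0.5  0.4] 0.0 q7 0.9
```

View pics/scene1.png

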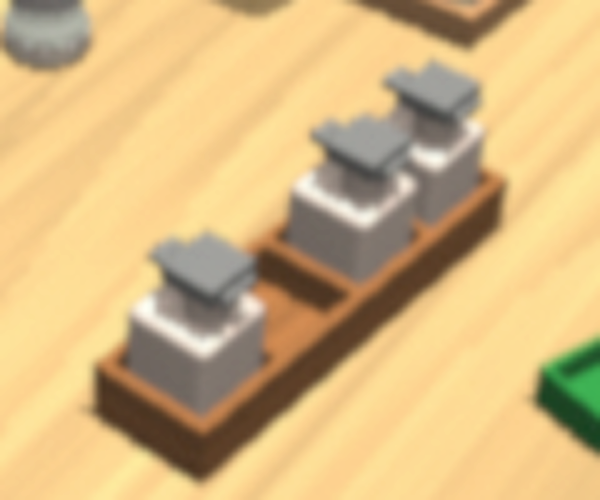

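The scene crop shows the used pot's cap shut (205,265), like its neighbours. Next, grasp the fresh pot.

Emit:
{"method": "apply_moves", "body": {
  "plan": [
    {"delta_pos": [0.3, 0.15, 5], "twist": 0, "jaw": -1},
    {"delta_pos": [0, 0, 5], "twist": 0, "jaw": -1},
    {"delta_pos": [0, 0, 4.8], "twist": 0, "jaw": -1},
    {"delta_pos": [0, 0, 3], "twist": 0, "jaw": -1},
    {"delta_pos": [0, 0, 2], "twist": 0, "jaw": -1}
  ]
}}

```text
time_s: 7.8
tool_pos: [0.4912, 0.3219, 0.0353]
tcp_rot: [-0.001, 0.036, 0.999, -0.0]
wrist_force: [0.0, 0.4, 0.8]
width: 0.088
grasp_force: 0.0
```

Emit:
{"method": "apply_moves", "body": {
  "plan": [
    {"delta_pos": [0, 0, 0], "twist": 0, "jaw": -1},
    {"delta_pos": [0, 0, 0], "twist": 0, "jaw": 0.5},
    {"delta_pos": [0, 0, 0], "twist": 0, "jaw": 0.5},
    {"delta_pos": [0, 0, 0], "twist": 0, "jaw": 0.5},
    {"delta_pos": [0, 0, 0], "twist": 0, "jaw": 0.5}
  ]
}}

```text
time_s: 8.43
tool_pos: [0.4917, 0.3224, 0.0372]
tcp_rot: [0.0, 0.036, 0.999, 0.0]
wrist_force: [-0.4, 0.5, 0.3]
width: 0.0504
grasp_force: 0.0
```

Emit:
{"method": "apply_moves", "body": {
  "plan": [
    {"delta_pos": [0, 0, 0], "twist": 0, "jaw": 1},
    {"delta_pos": [0, 0, 0], "twist": 0, "jaw": 1},
    {"delta_pos": [0, 0, 0], "twist": 0, "jaw": 1},
    {"delta_pos": [0, 0, 0], "twist": 0, "jaw": 1},
    {"delta_pos": [0, 0, 0], "twist": 0, "jaw": 1}
  ]
}}

```text
time_s: 9.05
tool_pos: [0.4917, 0.3223, 0.0369]
tcp_rot: [0.0, 0.036, 0.999, 0.0]
wrist_force: [-1.6, -0.7, 4.9]
width: 0.0435
grasp_force: 30.0
```

```bash
python3 st.py
```

```text
t 9.05 pos [0.4917 0.3223 0.0369] a 0.0718 rel pocket uv mm -152.0 309.3 w 0.0435 F [-1.6 -0.7  4.9] 29.999657571315765 q7 0.93
```

Emit:
{"method": "apply_moves", "body": {
  "plan": [
    {"delta_pos": [0, 0, -2], "twist": 0, "jaw": 1},
    {"delta_pos": [0, 0, -4.5], "twist": 0, "jaw": 1},
    {"delta_pos": [0, 0, -4.5], "twist": 0, "jaw": 1},
    {"delta_pos": [0, 0, -4], "twist": 0, "jaw": 1},
    {"delta_pos": [0, -3, 0], "twist": 0, "jaw": 1}
  ]
}}

```text
time_s: 9.68
tool_pos: [0.491, 0.2955, 0.1911]
tcp_rot: [0.003, 0.034, 0.999, 0.003]
wrist_force: [0.6, -0.9, -2.4]
width: 0.0438
grasp_force: 30.0
```

Emit:
{"method": "apply_moves", "body": {
  "plan": [
    {"delta_pos": [0, -5.9, 0], "twist": 0, "jaw": 1},
    {"delta_pos": [0, -5.9, 0], "twist": 0, "jaw": 1},
    {"delta_pos": [0, -5.9, 0], "twist": 0, "jaw": 1},
    {"delta_pos": [0, -5.9, 0], "twist": 0, "jaw": 1},
    {"delta_pos": [0, -5.9, 0], "twist": 0, "jaw": 1}
  ]
}}

```text
time_s: 10.3
tool_pos: [0.4679, -0.0039, 0.1876]
tcp_rot: [0.001, 0.036, 0.999, 0.0]
wrist_force: [0.9, -1.2, -2.3]
width: 0.0439
grasp_force: 30.0
```

Emit:
{"method": "apply_moves", "body": {
  "plan": [
    {"delta_pos": [0, -5.9, 0], "twist": 0, "jaw": 1},
    {"delta_pos": [0, -5.9, 0], "twist": 0, "jaw": 1},
    {"delta_pos": [0, -5.9, 0], "twist": 0, "jaw": 1},
    {"delta_pos": [0, -5.9, 0], "twist": 0, "jaw": 1},
    {"delta_pos": [0, -5.9, 0], "twist": 0, "jaw": 1}
  ]
}}

```text
time_s: 10.92
tool_pos: [0.4467, -0.2979, 0.1876]
tcp_rot: [0.0, 0.036, 0.999, 0.0]
wrist_force: [0.5, 0.5, -1.7]
width: 0.0438
grasp_force: 30.0
```

Emit:
{"method": "apply_moves", "body": {
  "plan": [
    {"delta_pos": [0, -3.7, 0], "twist": 0, "jaw": 1},
    {"delta_pos": [0, 0, 0], "twist": 0.025, "jaw": 1},
    {"delta_pos": [0, 0, 0], "twist": 0, "jaw": 1},
    {"delta_pos": [0, 0, 0], "twist": 0, "jaw": 1},
    {"delta_pos": [0, 0, 0], "twist": 0, "jaw": 1}
  ]
}}

```text
time_s: 11.55
tool_pos: [0.4449, -0.3319, 0.1868]
tcp_rot: [0.0, 0.047, 0.999, 0.0]
wrist_force: [-0.6, -0.7, -1.4]
width: 0.0435
grasp_force: 30.0
```

```bash
python3 st.py; python3 snap.py mat; python3 - <<'E'
from h import *
im=cv2.imread("pics/mat.png").astype(int)
print(w2px("wrist",[[.444,-.336,.005],[.394,-.336,.005],[.494,-.336,.005],[.444,-.386,.005],[.444,-.286,.005]]).round())
im=cv2.imread("pics/top0.png"); h=cv2.cvtColor(im,cv2.COLOR_BGR2HSV)[222:264,375:425]
m=((h[...,0]<15)&(h[...,1]>90)).astype(np.uint8); n,l,st,c=cv2.connectedComponentsWithStats(m); i=1+st[1:,4].argmax(); print(st[i],px2w("top",[c[i]+[375,222]],.005))
E
```

```text
t 11.55 pos [ 0.4449 -0.3319  0.1868] a 0.0948 rel pocket uv mm -135.2 -346.4 w 0.0435 F [-0.6 -0.7 -1.4] 29.99968877993524 q7 2.2
11.55 [ 0.44487396 -0.33192699  0.18684163] a 0.09480846245653325 0.04346633197001018 [-0.61438923 -0.68143048 -1.4232212 ] 2.2013710364775716
[[275. 187.]
 [270. 140.]
 [279. 231.]
 [229. 192.]
 [321. 183.]]
[  9   5  32  32 702] [[ 0.44565192 -0.33553411  0.005     ]]
```

Emit:
{"method": "apply_moves", "body": {
  "plan": [
    {"delta_pos": [0, -0.4, 4.5], "twist": 0, "jaw": 1},
    {"delta_pos": [0, 0, 5], "twist": 0, "jaw": 1},
    {"delta_pos": [0, 0, 3.5], "twist": 0, "jaw": 1},
    {"delta_pos": [0, 0, 1.5], "twist": 0, "jaw": 1},
    {"delta_pos": [0, 0, 0.5], "twist": 0, "jaw": 1}
  ]
}}

```text
time_s: 12.22
tool_pos: [0.4443, -0.3371, 0.0366]
tcp_rot: [-0.0, 0.048, 0.999, 0.0]
wrist_force: [0.8, -0.3, -0.6]
width: 0.0436
grasp_force: 30.0
```

Emit:
{"method": "apply_moves", "body": {
  "plan": [
    {"delta_pos": [0, 0, 0], "twist": 0, "jaw": 1},
    {"delta_pos": [0, 0, 0], "twist": 0, "jaw": 1},
    {"delta_pos": [0, 0, 0.1], "twist": 0, "jaw": 1},
    {"delta_pos": [0, 0, 0], "twist": 0, "jaw": 1},
    {"delta_pos": [0, 0, 0], "twist": 0, "jaw": 1}
  ]
}}

```text
time_s: 12.85
tool_pos: [0.4442, -0.3371, 0.036]
tcp_rot: [0.0, 0.048, 0.999, -0.0]
wrist_force: [0.2, 1.3, 0.2]
width: 0.0438
grasp_force: 30.0
```

```bash
python3 st.py
```

```text
t 12.85 pos [ 0.4442 -0.3371  0.036 ] a 0.0968 rel pocket uv mm -135.4 -351.6 w 0.0438 F [0.2 1.3 0.2] 29.999717376194894 q7 2.29
```

Emit:
{"method": "apply_moves", "body": {
  "plan": [
    {"delta_pos": [0, 0, 0], "twist": 0, "jaw": -1},
    {"delta_pos": [0, 0, 0], "twist": 0, "jaw": -1},
    {"delta_pos": [0, 0, 0], "twist": 0, "jaw": -1},
    {"delta_pos": [0, 0, 0], "twist": 0, "jaw": -1},
    {"delta_pos": [0, 0, 0], "twist": 0, "jaw": -1}
  ]
}}

```text
time_s: 13.48
tool_pos: [0.4441, -0.3371, 0.0357]
tcp_rot: [0.0, 0.048, 0.999, -0.0]
wrist_force: [1.3, 0.9, -0.3]
width: 0.088
grasp_force: 0.0
```

Emit:
{"method": "apply_moves", "body": {
  "plan": [
    {"delta_pos": [0, 0, -2], "twist": 0, "jaw": -1},
    {"delta_pos": [0, 0, -5], "twist": 0, "jaw": -1},
    {"delta_pos": [0, 0, -4], "twist": 0, "jaw": -1},
    {"delta_pos": [0, 0, 0], "twist": 0.1745, "jaw": -1},
    {"delta_pos": [0, 0, 0], "twist": 0.1745, "jaw": -1}
  ]
}}

```text
time_s: 14.1
tool_pos: [0.4446, -0.3374, 0.1479]
tcp_rot: [0.001, 0.224, 0.975, -0.0]
wrist_force: [0.3, -0.6, 0.3]
width: 0.0883
grasp_force: 0.0
```

Emit:
{"method": "apply_moves", "body": {
  "plan": [
    {"delta_pos": [0, 0, 0], "twist": 0.1745, "jaw": -1},
    {"delta_pos": [0, 0, 0], "twist": 0.1745, "jaw": -1},
    {"delta_pos": [0, 0, 0], "twist": 0.1745, "jaw": -1},
    {"delta_pos": [0, 0, 0], "twist": 0.1745, "jaw": -1},
    {"delta_pos": [0, 0, 0], "twist": 0.1745, "jaw": -1}
  ]
}}

```text
time_s: 14.72
tool_pos: [0.4444, -0.337, 0.1471]
tcp_rot: [0.001, 0.615, 0.789, 0.001]
wrist_force: [-0.3, -0.9, 0.3]
width: 0.088
grasp_force: 0.0
```

Emit:
{"method": "apply_moves", "body": {
  "plan": [
    {"delta_pos": [0, 0, 0], "twist": 0.1745, "jaw": -1},
    {"delta_pos": [0, 0, 0], "twist": 0.1745, "jaw": -1},
    {"delta_pos": [0, 0, 0], "twist": 0, "jaw": -1},
    {"delta_pos": [0, 0, 0], "twist": 0, "jaw": -1},
    {"delta_pos": [0, 0, 0], "twist": 0, "jaw": -1}
  ]
}}

```text
time_s: 15.35
tool_pos: [0.4441, -0.3371, 0.1461]
tcp_rot: [0.0, 0.74, 0.673, 0.0]
wrist_force: [-0.2, 0.7, -0.3]
width: 0.0881
grasp_force: 0.0
```

```bash
python3 st.py; python3 snap.py mat2
```

```text
t 15.35 pos [ 0.4441 -0.3371  0.1461] a 1.6655 rel pocket uv mm -135.5 -351.6 w 0.0881 F [-0.2  0.7 -0.3] 0.0 q7 0.94
15.35 [ 0.44410083 -0.33712267  0.14605455] a 1.6655423626735133 0.08808724110019929 [-0.22235171  0.67464674 -0.28890479] 0.9365719582097852
```

View pics/mat2.png

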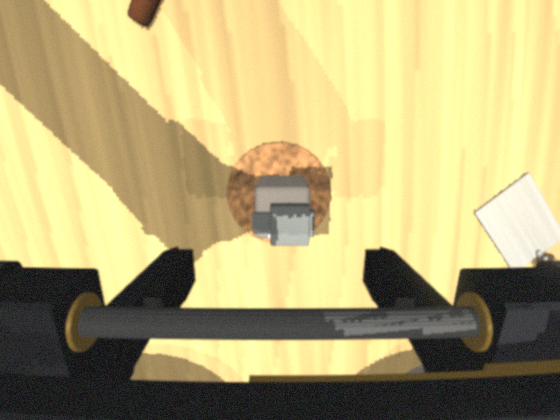

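The pot stands alone on the mat at (285,205), tab to the left (world -x), and the jaws now straddle it front to back. Next: descend and regrip.

Emit:
{"method": "apply_moves", "body": {
  "plan": [
    {"delta_pos": [0, 0, 4], "twist": 0, "jaw": -1},
    {"delta_pos": [0, 0, 4], "twist": 0, "jaw": -1},
    {"delta_pos": [0, 0, 2], "twist": 0, "jaw": -1},
    {"delta_pos": [0, 0, 1], "twist": 0, "jaw": -1},
    {"delta_pos": [0, 0, 0], "twist": 0, "jaw": 1}
  ]
}}

```text
time_s: 16.02
tool_pos: [0.4442, -0.3374, 0.036]
tcp_rot: [0.0, 0.74, 0.672, 0.0]
wrist_force: [-0.8, 1.0, 0.7]
width: 0.0802
grasp_force: 0.0
```

Emit:
{"method": "apply_moves", "body": {
  "plan": [
    {"delta_pos": [0, 0, 0], "twist": 0, "jaw": 1},
    {"delta_pos": [0, 0, 0], "twist": 0, "jaw": 1},
    {"delta_pos": [0, 0, 0], "twist": 0, "jaw": 1},
    {"delta_pos": [0, 0, 0], "twist": 0, "jaw": 1},
    {"delta_pos": [0, 0, 0], "twist": 0, "jaw": 1}
  ]
}}

```text
time_s: 16.65
tool_pos: [0.4446, -0.3372, 0.0361]
tcp_rot: [0.0, 0.74, 0.672, 0.0]
wrist_force: [0.3, 0.4, 3.9]
width: 0.0439
grasp_force: 30.0
```

Emit:
{"method": "apply_moves", "body": {
  "plan": [
    {"delta_pos": [0, 0, 0], "twist": 0, "jaw": 1},
    {"delta_pos": [0, 0, 0], "twist": 0, "jaw": 1},
    {"delta_pos": [0, 0, -2], "twist": 0, "jaw": 1},
    {"delta_pos": [0, 0, -5], "twist": 0, "jaw": 1},
    {"delta_pos": [0, 0, -5], "twist": 0, "jaw": 1}
  ]
}}

```text
time_s: 17.27
tool_pos: [0.4432, -0.3369, 0.1575]
tcp_rot: [-0.001, 0.741, 0.672, -0.0]
wrist_force: [1.5, -0.1, -1.6]
width: 0.0435
grasp_force: 30.0
```

```bash
python3 st.py
```

```text
t 17.275 pos [ 0.4432 -0.3369  0.1575] a 1.668 rel pocket uv mm -136.4 -351.5 w 0.0435 F [ 1.5 -0.1 -1.6] 30.00119303469546 q7 0.93
```

Emit:
{"method": "apply_moves", "body": {
  "plan": [
    {"delta_pos": [0, 0, -3], "twist": 0, "jaw": 1},
    {"delta_pos": [5, 2, 0], "twist": 0, "jaw": 1},
    {"delta_pos": [5, 2, 0], "twist": 0, "jaw": 1},
    {"delta_pos": [5, 2, 0], "twist": 0, "jaw": 1},
    {"delta_pos": [5, 2, 0], "twist": 0, "jaw": 1}
  ]
}}

```text
time_s: 17.9
tool_pos: [0.543, -0.1443, 0.1865]
tcp_rot: [-0.0, 0.741, 0.672, -0.0]
wrist_force: [0.9, -1.1, -1.5]
width: 0.0439
grasp_force: 30.0
```

Emit:
{"method": "apply_moves", "body": {
  "plan": [
    {"delta_pos": [5, 2, 0], "twist": 0, "jaw": 1},
    {"delta_pos": [5, 2, 0], "twist": 0, "jaw": 1},
    {"delta_pos": [5.1, 1.6, 0], "twist": 0, "jaw": 1},
    {"delta_pos": [0, 0, 0], "twist": 0, "jaw": 1},
    {"delta_pos": [0, 0, 0], "twist": 0, "jaw": 1}
  ]
}}

```text
time_s: 18.52
tool_pos: [0.6125, -0.0018, 0.1861]
tcp_rot: [0.0, 0.741, 0.672, -0.001]
wrist_force: [1.0, -0.8, -1.2]
width: 0.0437
grasp_force: 30.0
```

```bash
python3 st.py
```

```text
t 18.525 pos [ 0.6125 -0.0018  0.1861] a 1.6678 rel pocket uv mm -0.3 -1.5 w 0.0437 F [ 1.  -0.8 -1.2] 30.001377251464874 q7 0.25
```

Emit:
{"method": "apply_moves", "body": {
  "plan": [
    {"delta_pos": [0.1, 0, 4], "twist": 0, "jaw": 1},
    {"delta_pos": [0, 0, 4], "twist": 0, "jaw": 1},
    {"delta_pos": [0, 0, 3.4], "twist": 0, "jaw": 1},
    {"delta_pos": [0, 0, 0], "twist": 0, "jaw": 1},
    {"delta_pos": [0, 0, 0], "twist": 0, "jaw": 1}
  ]
}}

```text
time_s: 19.15
tool_pos: [0.614, -0.0013, 0.0734]
tcp_rot: [0.001, 0.741, 0.672, 0.0]
wrist_force: [-0.5, 0.2, -1.2]
width: 0.0436
grasp_force: 30.0
```

```bash
python3 st.py; python3 snap.py hov; python3 - <<'E'
from h import *
im=cv2.imread("pics/hov.png"); sc=cv2.imwrite("pics/hs.png",arm.get_image("scene")[:,:,::-1]); s=cv2.imread("pics/hs.png")
a=cv2.resize(im[130:280,185:385],None,fx=3,fy=3,interpolation=cv2.INTER_CUBIC)
b=cv2.resize(s[190:280,265:325],None,fx=3.33,fy=5,interpolation=cv2.INTER_CUBIC)
o=np.hstack([a,b[:450]]); print(o.shape); cv2.imwrite("pics/hov_c.png",o)
E
```

```text
t 19.15 pos [ 0.614  -0.0013  0.0734] a 1.6691 rel pocket uv mm 1.1 -0.9 w 0.0436 F [-0.5  0.2 -1.2] 30.001590703614056 q7 0.34
19.15 [ 0.6139676  -0.00134047  0.07339267] a 1.6690645018822472 0.043551817775652264 [-0.46588282  0.16133382 -1.22798179] 0.33875205018750376
(450, 800, 3)
```

View pics/hov_c.png

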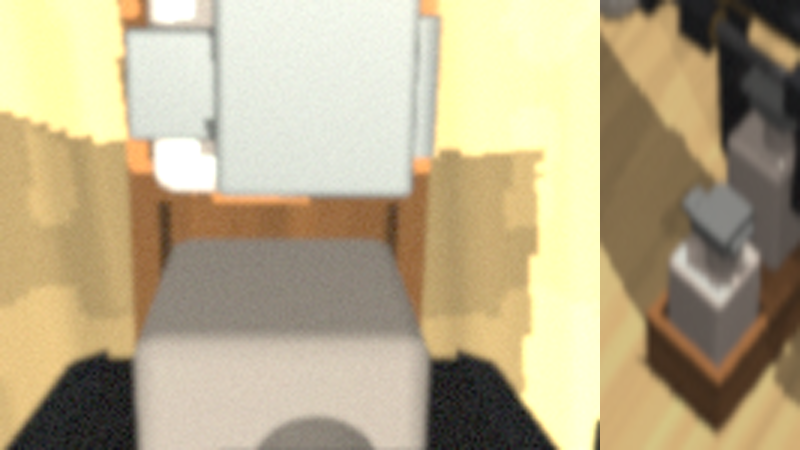

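The fresh pot is centred over the rack front to back: its bottom edge runs 172–388 and the rack's outer edges are at 135 and 428, so the centres agree. The inner wall edge is near row 204; I'll check the sideways fit with it.

```bash
python3 - <<'E'
from h import *; import pickle
s=pickle.load(open("pics/hov.pkl","rb"))
th=-.097; u=np.array([np.cos(th),np.sin(th)]); v=np.array([-u[1],u[0]])
def f(p,z):
    w=px2w("wrist",[np.array(p)/3+[185,130]],z,s)[0,:2]-s['tool_pos'][:2]; return (w@u*1e3).round(1),(w@v*1e3).round(1)
for n,p,z in [("wall inner edge",(260,204),.032),("pot bottom L",(172,240),.0424),("pot bottom R",(388,240),.0424),("rack L",(135,240),.032),("rack R",(427,240),.032),("potTopL",(137,335),.0964),("stock1 cap near L",(215,192),.092),("stock1 cap near R",(413,194),.092)]: print(n,f(p,z))
im=cv2.imread("pics/hov.png"); print(im[188:216,185+87].tolist())
E
```

```text
wall inner edge (np.float64(-4.5), np.float64(24.7))
pot bottom L (np.float64(-21.8), np.float64(20.1))
pot bottom R (np.float64(21.0), np.float64(20.0))
rack L (np.float64(-30.8), np.float64(17.0))
rack R (np.float64(30.5), np.float64(16.9))
potTopL (np.float64(-20.7), np.float64(22.3))
stock1 cap near L (np.float64(-9.5), np.float64(42.1))
stock1 cap near R (np.float64(18.3), np.float64(41.7))
[[216, 225, 220], [219, 228, 225], [216, 225, 220], [213, 225, 220], [207, 219, 214], [201, 211, 210], [183, 199, 214], [154, 190, 237], [121, 177, 246], [91, 151, 216], [70, 123, 174], [67, 108, 151], [67, 105, 151], [61, 99, 142], [60, 99, 145], [60, 100, 144], [61, 102, 145], [58, 103, 144], [60, 100, 147], [66, 103, 147], [73, 105, 144], [93, 118, 144], [111, 126, 144], [118, 133, 142], [123, 133, 142], [124, 132, 141], [120, 127, 138], [120, 129, 139]]
```

Emit:
{"method": "apply_moves", "body": {
  "plan": [
    {"delta_pos": [0.05, 0, 0.8], "twist": 0, "jaw": 1},
    {"delta_pos": [0, 0, 0.8], "twist": 0, "jaw": 1},
    {"delta_pos": [0, 0, 0.8], "twist": 0, "jaw": 1},
    {"delta_pos": [0, 0, 0.6], "twist": 0, "jaw": 1},
    {"delta_pos": [0, 0, 0.2], "twist": 0, "jaw": 1}
  ]
}}

```text
time_s: 19.88
tool_pos: [0.6131, 0.0007, 0.0408]
tcp_rot: [-0.001, 0.74, 0.672, -0.0]
wrist_force: [-9.6, 2.8, 28.9]
width: 0.0438
grasp_force: 30.0
```

Emit:
{"method": "apply_moves", "body": {
  "plan": [
    {"delta_pos": [0, 0, 0.1], "twist": 0, "jaw": 1},
    {"delta_pos": [0, 0, 0], "twist": 0, "jaw": 1},
    {"delta_pos": [0, 0, 0], "twist": 0, "jaw": 1},
    {"delta_pos": [0, 0, 0], "twist": 0, "jaw": 1},
    {"delta_pos": [0, 0, 0], "twist": 0, "jaw": 1}
  ]
}}

```text
time_s: 20.5
tool_pos: [0.6131, 0.0007, 0.0409]
tcp_rot: [-0.001, 0.74, 0.672, 0.0]
wrist_force: [-9.8, 2.6, 23.3]
width: 0.0438
grasp_force: 30.0
```

```bash
python3 st.py
```

```text
t 20.5 pos [0.6131 0.0007 0.0409] a 1.6674 rel pocket uv mm -0.0 1.0 w 0.0438 F [-9.8  2.6 23.3] 29.995996691286564 q7 0.36
```

Emit:
{"method": "apply_moves", "body": {
  "plan": [
    {"delta_pos": [0, 0, -0.2], "twist": 0, "jaw": -1},
    {"delta_pos": [0, 0, 0], "twist": 0, "jaw": -1},
    {"delta_pos": [0, 0, 0], "twist": 0, "jaw": -1},
    {"delta_pos": [0, 0, 0], "twist": 0, "jaw": -1},
    {"delta_pos": [0, 0, 0], "twist": 0, "jaw": -1}
  ]
}}

```text
time_s: 21.12
tool_pos: [0.6133, 0.0006, 0.0405]
tcp_rot: [0.0, 0.74, 0.672, -0.0]
wrist_force: [0.1, -0.6, -0.9]
width: 0.0881
grasp_force: 0.0
```

Emit:
{"method": "apply_moves", "body": {
  "plan": [
    {"delta_pos": [0, 0, -1.5], "twist": 0, "jaw": -1},
    {"delta_pos": [0, 0, -4], "twist": 0, "jaw": -1},
    {"delta_pos": [0, 0, -5.5], "twist": 0, "jaw": -1},
    {"delta_pos": [0, 0, 0], "twist": -0.1745, "jaw": 0.23},
    {"delta_pos": [0, 0, 0], "twist": -0.1745, "jaw": 0.23}
  ]
}}

```text
time_s: 21.75
tool_pos: [0.614, 0.0006, 0.1526]
tcp_rot: [0.001, 0.61, 0.792, 0.001]
wrist_force: [0.6, 0.2, -0.4]
width: 0.0702
grasp_force: 0.0
```

Emit:
{"method": "apply_moves", "body": {
  "plan": [
    {"delta_pos": [0, 0, 0], "twist": -0.1745, "jaw": 0.23},
    {"delta_pos": [0, 0, 0], "twist": -0.1745, "jaw": 0.23},
    {"delta_pos": [0, 0, 0], "twist": -0.1745, "jaw": 0.23},
    {"delta_pos": [0, 0, 0], "twist": -0.1745, "jaw": 0.23},
    {"delta_pos": [0, 0, 0], "twist": -0.1745, "jaw": 0.23}
  ]
}}

```text
time_s: 22.38
tool_pos: [0.6135, 0.0002, 0.1518]
tcp_rot: [0.001, 0.219, 0.976, -0.0]
wrist_force: [-0.4, 0.2, 1.1]
width: 0.0337
grasp_force: 0.0
```

Emit:
{"method": "apply_moves", "body": {
  "plan": [
    {"delta_pos": [0, 0, 0], "twist": -0.1745, "jaw": 0.23},
    {"delta_pos": [0, 0, 0], "twist": -0.1745, "jaw": 0.23},
    {"delta_pos": [2.4, 0, 0], "twist": 0, "jaw": 0.23},
    {"delta_pos": [0, 0, 0], "twist": 0, "jaw": 0.23},
    {"delta_pos": [0, 0, 0], "twist": 0, "jaw": 0.23}
  ]
}}

```text
time_s: 23.0
tool_pos: [0.5904, 0.0028, 0.1515]
tcp_rot: [0.001, 0.049, 0.999, -0.0]
wrist_force: [-0.4, 0.4, -0.7]
width: 0.0337
grasp_force: 0.0
```

```bash
python3 st.py; python3 snap.py tab; python3 - <<'E'
from h import *; import pickle
s=pickle.load(open("pics/tab.pkl","rb"))
th=-.097; u=np.array([np.cos(th),np.sin(th)]); v=np.array([-u[1],u[0]]); p=np.array([.613,-.0003])
P=[np.r_[p+a*u/1e3+b*v/1e3,z/1e3] for a,b,z in [(-22,-8,86),(-22,8,86),(-9,-15,92),(-9,15,92),(-22,-22,64),(-22,22,64)]]
q=w2px("wrist",P,s); print(q.round(1).tolist()); im=cv2.imread("pics/tab.png")
x0=max(0,int(q[:,0].mean())-100); y0=max(0,int(q[:,1].mean())-75); print(x0,y0)
cv2.imwrite("pics/tab_c.png",cv2.resize(im[y0:y0+150,x0:x0+200],None,fx=4,fy=4,interpolation=cv2.INTER_CUBIC))
E
```

```text
t 23.0 pos [0.5904 0.0028 0.1515] a 0.0971 rel pocket uv mm -22.8 0.9 w 0.0337 F [-0.4  0.4 -0.7] 0.0 q7 1.58
23.0 [0.59035737 0.00278693 0.15150604] a 0.09714156943888053 0.03373183570918429 [-0.44836828  0.37647929 -0.67947371] 1.5844383587454274
[[266.8, 224.6], [289.0, 224.6], [256.9, 244.6], [298.9, 244.5], [250.0, 215.2], [305.8, 215.2]]
177 153
```

View pics/tab_c.png

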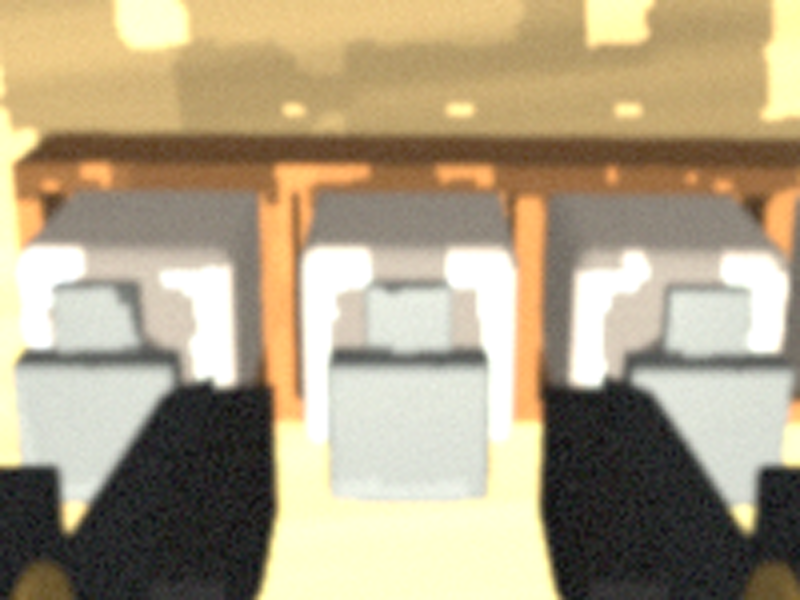

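The fresh pot stands level with its neighbours, shut, its tab (368–450, 288) midway between the open fingers. Next I grip the tab and lift along the arc.

Emit:
{"method": "apply_moves", "body": {
  "plan": [
    {"delta_pos": [0.1, 0, 3], "twist": 0, "jaw": 0.23},
    {"delta_pos": [0, 0, 3], "twist": 0, "jaw": 0.23},
    {"delta_pos": [0, 0, 1.15], "twist": 0, "jaw": 0.23},
    {"delta_pos": [0, 0, 0], "twist": 0, "jaw": 0.23},
    {"delta_pos": [0, 0, 0], "twist": 0, "jaw": 0.23}
  ]
}}

```text
time_s: 23.68
tool_pos: [0.5895, 0.003, 0.0803]
tcp_rot: [0.001, 0.048, 0.999, 0.0]
wrist_force: [-1.0, 0.1, 0.5]
width: 0.0338
grasp_force: 0.0
```

Emit:
{"method": "apply_moves", "body": {
  "plan": [
    {"delta_pos": [0, 0, 0], "twist": 0, "jaw": 1},
    {"delta_pos": [0, 0, 0], "twist": 0, "jaw": 1},
    {"delta_pos": [0, 0, 0], "twist": 0, "jaw": 1},
    {"delta_pos": [0, 0, 0], "twist": 0, "jaw": 1},
    {"delta_pos": [0, 0, 0], "twist": 0, "jaw": 1}
  ]
}}

```text
time_s: 24.3
tool_pos: [0.5889, 0.0031, 0.0796]
tcp_rot: [0.0, 0.048, 0.999, 0.0]
wrist_force: [-0.3, -0.2, 4.7]
width: 0.0136
grasp_force: 30.0
```

```bash
python3 st.py
```

```text
t 24.3 pos [0.5889 0.0031 0.0796] a 0.0968 rel pocket uv mm -24.3 1.0 w 0.0136 F [-0.3 -0.2  4.7] 30.000902116298676 q7 1.62
```

Emit:
{"method": "apply_moves", "body": {
  "plan": [
    {"delta_pos": [-0.1, 0, -0.55], "twist": 0, "jaw": 1},
    {"delta_pos": [-0.15, 0, -0.55], "twist": 0, "jaw": 1},
    {"delta_pos": [-0.25, 0, -0.5], "twist": 0, "jaw": 1},
    {"delta_pos": [-0.3, 0, -0.5], "twist": 0, "jaw": 1},
    {"delta_pos": [0, 0, 0], "twist": 0, "jaw": 1}
  ]
}}

```text
time_s: 24.92
tool_pos: [0.5969, 0.0023, 0.1006]
tcp_rot: [0.0, 0.048, 0.999, 0.0]
wrist_force: [-1.1, 0.6, -2.0]
width: 0.0139
grasp_force: 30.0
```

```bash
python3 st.py
```

```text
t 24.925 pos [0.5969 0.0023 0.1006] a 0.0968 rel pocket uv mm -16.3 1.0 w 0.0139 F [-1.1  0.6 -2. ] 30.00166565179825 q7 1.61
```

```bash
python3 snap.py lift1; cat > chk.py <<'E'
from h import *; import pickle,sys
n=sys.argv[1]; s=pickle.load(open(f"pics/{n}.pkl","rb")); im=cv2.imread(f"pics/{n}.png").astype(int)
th=-.097; u=np.array([np.cos(th),np.sin(th)]); v=np.array([-u[1],u[0]]); p=np.array([.613,.0005])
for b,c in [(-18,"fresh L"),(18,"fresh R"),(56-18,"stock L"),(56+18,"stock R"),(-56+18,"used R"),(-56-18,"used L")]:
    q=[w2px("wrist",[np.r_[p+(-22*u+b*v)/1e3,z]],s)[0] for z in (.064,.084)]
    c0=int(round(q[0][0])); r=int(round(q[0][1]))
    if not 0<=c0<560 or r>405: continue
    print(c,"pred row seated",q[0].round(1),"lifted20",q[1].round(1)); print("  rows",r-12,"..",im[max(r-12,0):r+13,c0].mean(1).astype(int).tolist())
E
python3 chk.py lift1
```

```text
24.925 [0.5968661  0.00229466 0.10060079] a 0.0968204436408146 0.013887262921352292 [-1.07217989  0.6131887  -2.00015442] 1.6090728775517151
fresh L pred row seated [250.2 230.3] lifted20 [247.1 242.8]
  rows 218 .. [131, 133, 146, 155, 152, 148, 145, 139, 141, 137, 141, 140, 139, 144, 145, 145, 146, 143, 148, 148, 151, 151, 152, 153, 164]
fresh R pred row seated [307.7 230.2] lifted20 [310.9 242.7]
  rows 218 .. [119, 128, 130, 129, 126, 130, 135, 138, 143, 145, 144, 145, 150, 147, 148, 151, 150, 150, 148, 154, 152, 147, 147, 152, 157]
stock L pred row seated [339.6 230.1] lifted20 [346.2 242.6]
  rows 218 .. [144, 149, 147, 141, 142, 143, 146, 144, 145, 147, 151, 163, 175, 200, 210, 218, 217, 221, 220, 222, 221, 220, 224, 221, 220]
stock R pred row seated [396.2 230. ] lifted20 [408.8 242.3]
  rows 218 .. [126, 121, 122, 122, 124, 123, 120, 126, 118, 123, 126, 132, 139, 154, 171, 184, 190, 189, 193, 191, 194, 189, 187, 181, 176]
used R pred row seated [218.3 230.3] lifted20 [211.8 242.7]
  rows 218 .. [144, 150, 145, 143, 152, 143, 146, 144, 149, 149, 158, 172, 190, 209, 223, 229, 235, 239, 241, 242, 241, 240, 242, 242, 242]
used L pred row seated [161.5 230.2] lifted20 [149.  242.5]
  rows 218 .. [139, 137, 139, 142, 139, 139, 145, 151, 152, 160, 170, 194, 219, 236, 243, 243, 243, 244, 247, 245, 246, 245, 248, 246, 246]
```

The row check shows that the firm pinch lifted the whole pot about 20 mm instead of turning the cap. I'll lower it straight back, release it, check that it is seated, then retry with a lighter pinch.

Emit:
{"method": "apply_moves", "body": {
  "plan": [
    {"delta_pos": [0.3, 0, 0.5], "twist": 0, "jaw": 1},
    {"delta_pos": [0.25, 0, 0.5], "twist": 0, "jaw": 1},
    {"delta_pos": [0.15, 0, 0.55], "twist": 0, "jaw": 1},
    {"delta_pos": [0.1, 0, 0.55], "twist": 0, "jaw": 1},
    {"delta_pos": [0, 0, 0], "twist": 0, "jaw": 1}
  ]
}}

```text
time_s: 25.6
tool_pos: [0.5898, 0.0029, 0.0798]
tcp_rot: [0.001, 0.048, 0.999, 0.0]
wrist_force: [0.5, -0.4, 2.1]
width: 0.0139
grasp_force: 30.0
```

Emit:
{"method": "apply_moves", "body": {
  "plan": [
    {"delta_pos": [0, 0, 0], "twist": 0, "jaw": 0.4},
    {"delta_pos": [0, 0, 0], "twist": 0, "jaw": 0.4},
    {"delta_pos": [0, 0, 0], "twist": 0, "jaw": 0.4},
    {"delta_pos": [0, 0, 0], "twist": 0, "jaw": 0.4},
    {"delta_pos": [0, 0, 0], "twist": 0, "jaw": 0.4}
  ]
}}

```text
time_s: 26.22
tool_pos: [0.5884, 0.0031, 0.0792]
tcp_rot: [-0.0, 0.048, 0.999, -0.0]
wrist_force: [0.5, 0.1, -0.5]
width: 0.0265
grasp_force: 0.0
```

```bash
python3 st.py; python3 snap.py low1; python3 chk.py low1
```

```text
t 26.225 pos [0.5884 0.0031 0.0792] a 0.0968 rel pocket uv mm -24.8 1.0 w 0.0265 F [ 0.5  0.1 -0.5] 0.0 q7 1.62
26.225 [0.58841967 0.00309411 0.07916009] a 0.09675948641401136 0.026493950457462927 [ 0.51614323  0.07995358 -0.48879708] 1.6174020899351242
fresh L pred row seated [247.4 257.6] lifted20 [243.7 274.8]
  rows 246 .. [150, 142, 122, 90, 64, 49, 38, 44, 39, 28, 29, 41, 30, 38, 38, 42, 30, 44, 43, 37, 41, 46, 38, 26, 34]
fresh R pred row seated [310.8 257.5] lifted20 [314.7 274.7]
  rows 246 .. [123, 128, 117, 88, 62, 41, 44, 38, 35, 33, 43, 33, 43, 45, 34, 42, 35, 31, 42, 39, 36, 37, 41, 42, 28]
stock L pred row seated [345.8 257.4] lifted20 [353.9 274.5]
  rows 245 .. [151, 148, 151, 148, 152, 151, 150, 150, 148, 150, 155, 173, 188, 199, 222, 223, 226, 225, 227, 225, 227, 225, 227, 231, 221]
stock R pred row seated [408. 257.] lifted20 [423.3 273.8]
  rows 245 .. [128, 128, 122, 129, 126, 125, 121, 124, 126, 123, 124, 127, 142, 154, 171, 174, 177, 182, 185, 184, 184, 177, 169, 139, 90]
used R pred row seated [212.3 257.5] lifted20 [204.4 274.6]
  rows 246 .. [158, 153, 150, 152, 150, 154, 153, 154, 154, 166, 182, 197, 216, 226, 236, 238, 243, 246, 246, 245, 246, 245, 240, 235, 219]
used L pred row seated [149.9 257.2] lifted20 [134.9 274.1]
  rows 245 .. [182, 194, 198, 202, 215, 222, 222, 194, 168, 163, 183, 199, 212, 217, 221, 225, 223, 226, 227, 227, 223, 223, 213, 184, 120]
```

Emit:
{"method": "apply_moves", "body": {
  "plan": [
    {"delta_pos": [0, 0, 0], "twist": 0, "jaw": 0.65},
    {"delta_pos": [0, 0, 0], "twist": 0, "jaw": 0.65},
    {"delta_pos": [0, 0, 0], "twist": 0, "jaw": 0.65},
    {"delta_pos": [0, 0, 0], "twist": 0, "jaw": 0.65},
    {"delta_pos": [0, 0, 0], "twist": 0, "jaw": 0.65}
  ]
}}

```text
time_s: 26.9
tool_pos: [0.5885, 0.0031, 0.0792]
tcp_rot: [-0.0, 0.048, 0.999, 0.0]
wrist_force: [-0.6, 0.2, -0.7]
width: 0.0152
grasp_force: 3.5
```

```bash
python3 st.py
```

```text
t 26.9 pos [0.5885 0.0031 0.0792] a 0.0967 rel pocket uv mm -24.7 1.0 w 0.0152 F [-0.6  0.2 -0.7] 3.4809017926454544 q7 1.62
```

A grip of 3.5 N, as intended. Lift along the arc again.

Emit:
{"method": "apply_moves", "body": {
  "plan": [
    {"delta_pos": [-0.1, 0, -0.55], "twist": 0, "jaw": 0.65},
    {"delta_pos": [-0.15, 0, -0.55], "twist": 0, "jaw": 0.65},
    {"delta_pos": [-0.25, 0, -0.5], "twist": 0, "jaw": 0.65},
    {"delta_pos": [-0.3, 0, -0.5], "twist": 0, "jaw": 0.65},
    {"delta_pos": [0, 0, 0], "twist": 0, "jaw": 0.65}
  ]
}}

```text
time_s: 27.52
tool_pos: [0.597, 0.0023, 0.1008]
tcp_rot: [0.0, 0.048, 0.999, 0.0]
wrist_force: [-0.8, -0.7, 0.5]
width: 0.0154
grasp_force: 3.8
```

```bash
python3 st.py; python3 snap.py lift2; python3 chk.py lift2 | head -4
```

```text
t 27.525 pos [0.597  0.0023 0.1008] a 0.0968 rel pocket uv mm -16.2 1.0 w 0.0154 F [-0.8 -0.7  0.5] 3.8352665305137634 q7 1.61
27.525 [0.59699039 0.00228201 0.10078882] a 0.09675599222787662 0.015378827716636567 [-0.83348338 -0.695997    0.50516779] 1.609214813494071
fresh L pred row seated [250.2 229.9] lifted20 [247.2 242.4]
  rows 218 .. [137, 146, 155, 151, 145, 145, 142, 145, 138, 136, 142, 141, 142, 146, 148, 156, 171, 185, 204, 209, 212, 217, 216, 219, 215]
fresh R pred row seated [307.7 229.9] lifted20 [310.9 242.4]
  rows 218 .. [119, 130, 131, 129, 128, 130, 135, 135, 141, 141, 141, 144, 147, 145, 148, 155, 163, 176, 189, 202, 208, 213, 212, 216, 218]
```

Emit:
{"method": "apply_moves", "body": {
  "plan": [
    {"delta_pos": [-0.45, 0, -0.4], "twist": 0, "jaw": 0.65},
    {"delta_pos": [-0.5, 0, -0.4], "twist": 0, "jaw": 0.65},
    {"delta_pos": [-0.55, 0, -0.3], "twist": 0, "jaw": 0.65},
    {"delta_pos": [-0.6, 0, -0.25], "twist": 0, "jaw": 0.65},
    {"delta_pos": [0, 0, 0], "twist": 0, "jaw": 0.65}
  ]
}}

```text
time_s: 28.2
tool_pos: [0.6181, 0.0002, 0.114]
tcp_rot: [0.0, 0.048, 0.999, -0.0]
wrist_force: [-0.2, 0.3, 1.5]
width: 0.0155
grasp_force: 5.0
```

```bash
python3 st.py; python3 snap.py lift3; python3 chk.py lift3
```

```text
t 28.2 pos [6.181e-01 2.000e-04 1.140e-01] a 0.0968 rel pocket uv mm 5.1 0.9 w 0.0155 F [-0.2  0.3  1.5] 4.989517405629158 q7 1.61
28.2 [6.18129424e-01 1.52088792e-04 1.14015382e-01] a 0.09684120032206352 0.015529659223300333 [-0.20052895  0.31119823  1.53496513] 1.6065597051409404
fresh L pred row seated [251.2 191.9] lifted20 [248.3 200. ]
  rows 180 .. [124, 125, 127, 122, 126, 125, 127, 131, 131, 135, 132, 136, 135, 139, 142, 142, 145, 149, 146, 151, 160, 174, 195, 207, 212]
fresh R pred row seated [306.8 191.9] lifted20 [309.9 199.9]
  rows 180 .. [111, 113, 114, 119, 116, 126, 120, 124, 124, 131, 136, 139, 142, 149, 146, 146, 145, 147, 154, 152, 159, 174, 186, 196, 205]
stock L pred row seated [337.6 191.9] lifted20 [343.9 199.9]
  rows 180 .. [138, 143, 137, 143, 144, 142, 137, 141, 139, 144, 150, 171, 221, 254, 255, 255, 255, 255, 255, 255, 255, 255, 255, 255, 255]
stock R pred row seated [392.5 191.9] lifted20 [404.3 199.9]
  rows 180 .. [135, 132, 137, 134, 134, 135, 130, 128, 127, 129, 128, 129, 136, 147, 165, 177, 189, 197, 197, 199, 197, 193, 190, 191, 188]
used R pred row seated [220.3 192. ] lifted20 [214.3 200. ]
  rows 180 .. [140, 138, 143, 146, 143, 144, 142, 146, 144, 142, 153, 163, 182, 201, 207, 206, 208, 214, 214, 214, 212, 215, 215, 218, 214]
used L pred row seated [165.4 192.1] lifted20 [153.7 200.1]
  rows 180 .. [133, 133, 130, 133, 134, 131, 131, 134, 135, 141, 157, 177, 207, 228, 238, 242, 245, 245, 246, 247, 244, 245, 245, 243, 245]
```

Emit:
{"method": "apply_moves", "body": {
  "plan": [
    {"delta_pos": [0, 0, 0], "twist": 0, "jaw": 0.3},
    {"delta_pos": [0, 0, 0], "twist": 0, "jaw": 0.3},
    {"delta_pos": [0, 0, 0], "twist": 0, "jaw": 0.3},
    {"delta_pos": [0, 0, -4], "twist": 0, "jaw": 0.3},
    {"delta_pos": [3, 0, -3], "twist": 0, "jaw": 0.3}
  ]
}}

```text
time_s: 28.88
tool_pos: [0.5889, 0.0029, 0.185]
tcp_rot: [0.001, 0.048, 0.999, -0.0]
wrist_force: [-0.7, -0.6, 0.1]
width: 0.031
grasp_force: 0.0
```

Emit:
{"method": "apply_moves", "body": {
  "plan": [
    {"delta_pos": [5, 0, 0], "twist": 0, "jaw": 1},
    {"delta_pos": [2, 0, 0], "twist": 0, "jaw": 1},
    {"delta_pos": [0, 0, 0], "twist": 0, "jaw": 1},
    {"delta_pos": [0, 0, 0], "twist": 0, "jaw": 1},
    {"delta_pos": [0, 0, 0], "twist": 0, "jaw": 1}
  ]
}}

```text
time_s: 29.5
tool_pos: [0.5188, 0.0098, 0.1837]
tcp_rot: [0.0, 0.048, 0.999, -0.0]
wrist_force: [-0.5, -1.1, 0.4]
width: -0.0
grasp_force: 0.0
```

```bash
python3 st.py; python3 snap.py rel1; python3 chk.py rel1; cat > prof.py <<'E'
from h import *; import pickle,sys
n=sys.argv[1]; s=pickle.load(open(f"pics/{n}.pkl","rb")); im=cv2.imread(f"pics/{n}.png").astype(int)
th=-.097; u=np.array([np.cos(th),np.sin(th)]); v=np.array([-u[1],u[0]]); p=np.array([.613,.0005])
W=lambda a,b,z:w2px("wrist",[np.r_[p+(a*u+b*v)/1e3,z/1e3]],s)[0]
print("shut: tabend",W(-22,0,84).round(),"capfront",W(-9,0,92).round(),"capback",W(19,0,92).round())
for f in np.arange(0,2.4,.3):
    e=np.array([-np.cos(f),np.sin(f)]);t=np.array([np.sin(f),np.cos(f)]); P=lambda r,k:W(19+(r*e+k*t)[0],0,82+(r*e+k*t)[1]).round().astype(int).tolist()
    print("phi %.1f tab %s capfront %s top %s"%(f,P(41,2),P(28,0),P(28,10)))
for b in (0,12):
  c=int(round(W(0,b,80)[0])); r0=int(W(-22,0,64)[1])-12; r1=min(420,r0+110); print("col",c,"rows",r0,im[r0:r1,c].mean(1).astype(int).tolist())
E
python3 prof.py rel1
```

```text
t 29.5 pos [0.5188 0.0098 0.1837] a 0.0969 rel pocket uv mm -94.7 0.9 w -0.0 F [-0.5 -1.1  0.4] 0.0 q7 1.53
29.5 [0.51883375 0.00978746 0.18368775] a 0.09691532020667687 -3.842104694568054e-05 [-0.49381206 -1.09940904  0.35082064] 1.5345825490116038
fresh L pred row seated [260.  276.4] lifted20 [258.8 287.4]
  rows 264 .. [33, 18, 37, 37, 25, 23, 25, 41, 29, 19, 40, 26, 19, 27, 37, 32, 40, 39, 44, 32, 40, 33, 23, 37, 25]
fresh R pred row seated [297.7 276.4] lifted20 [299.  287.4]
  rows 264 .. [43, 42, 31, 22, 27, 25, 32, 33, 30, 27, 22, 36, 23, 23, 23, 33, 30, 23, 36, 24, 22, 21, 21, 28, 27]
stock L pred row seated [318.5 276.3] lifted20 [321.3 287.3]
  rows 264 .. [117, 121, 118, 117, 112, 85, 52, 28, 32, 30, 38, 40, 45, 26, 36, 37, 38, 28, 41, 23, 37, 28, 31, 21, 41]
stock R pred row seated [355.9 276.1] lifted20 [361.2 287. ]
  rows 264 .. [180, 179, 177, 177, 158, 111, 65, 44, 30, 33, 32, 40, 30, 43, 25, 20, 36, 25, 43, 36, 38, 37, 30, 32, 21]
used R pred row seated [239.1 276.4] lifted20 [236.5 287.4]
  rows 264 .. [121, 123, 121, 121, 112, 83, 57, 36, 36, 32, 34, 27, 39, 35,
[... 1058 characters left out ...]
 86, 83, 83, 76, 80, 81, 78, 87, 120, 176, 205, 224, 228, 229, 229, 229, 229, 229, 230, 231, 229, 230, 229, 227, 228, 229, 228, 229, 230, 231, 229, 229, 229, 228, 228, 228, 227, 228, 227, 228, 228, 227, 222]
col 292 rows 264 [28, 34, 38, 37, 35, 33, 35, 40, 34, 38, 39, 32, 18, 31, 32, 31, 31, 36, 28, 23, 37, 21, 36, 38, 33, 38, 29, 35, 28, 21, 34, 35, 23, 35, 49, 40, 42, 45, 50, 46, 49, 43, 46, 46, 43, 56, 57, 60, 64, 64, 60, 60, 70, 75, 78, 72, 73, 82, 77, 78, 78, 83, 81, 83, 77, 84, 84, 80, 81, 79, 81, 76, 79, 79, 86, 122, 176, 205, 225, 232, 231, 231, 229, 231, 230, 230, 230, 230, 229, 229, 228, 227, 229, 229, 229, 229, 230, 228, 227, 228, 228, 229, 228, 227, 228, 227, 227, 227, 228, 223]
```

The profile shows the pot seated (shoulder edge at row 277, predicted 276) and its cap open about 1.1 rad. Next I push it over from the front with the shut fingers, high on the cap.

Emit:
{"method": "apply_moves", "body": {
  "plan": [
    {"delta_pos": [-3, 0, 3.7], "twist": 0, "jaw": 1},
    {"delta_pos": [-3, 0, 3.7], "twist": 0, "jaw": 1},
    {"delta_pos": [-1, 0, 0], "twist": 0, "jaw": 1},
    {"delta_pos": [0, 0, 0], "twist": 0, "jaw": 1},
    {"delta_pos": [-1, 0, 0], "twist": 0, "jaw": 1}
  ]
}}

```text
time_s: 30.18
tool_pos: [0.5975, 0.0023, 0.1111]
tcp_rot: [0.0, 0.048, 0.999, 0.0]
wrist_force: [-0.3, -0.8, -0.2]
width: 0.0005
grasp_force: 0.0
```

Emit:
{"method": "apply_moves", "body": {
  "plan": [
    {"delta_pos": [-0.9, 0, 0], "twist": 0, "jaw": 1},
    {"delta_pos": [-0.9, 0, 0], "twist": 0, "jaw": 1},
    {"delta_pos": [-0.9, 0, 0], "twist": 0, "jaw": 1},
    {"delta_pos": [-0.9, 0, 0], "twist": 0, "jaw": 1},
    {"delta_pos": [-0.8, 0, 0], "twist": 0, "jaw": 1}
  ]
}}

```text
time_s: 30.8
tool_pos: [0.6418, -0.0021, 0.1096]
tcp_rot: [-0.0, 0.048, 0.999, -0.0]
wrist_force: [0.0, 0.6, 0.4]
width: 0.0004
grasp_force: 0.1
```

```bash
python3 st.py; python3 snap.py push1; python3 chk.py push1|head -4
```

```text
t 30.8 pos [ 0.6418 -0.0021  0.1096] a 0.0968 rel pocket uv mm 28.8 1.0 w 0.0004 F [0.  0.6 0.4] 0.09059463853191119 q7 1.61
30.8 [ 0.64178558 -0.00213358  0.1096258 ] a 0.0967704849232962 0.00040707366151533425 [0.02429467 0.59293204 0.38874691] 1.613613347640378
fresh L pred row seated [249.6 155.9] lifted20 [246.4 160.4]
  rows 144 .. [129, 129, 124, 116, 116, 116, 118, 124, 128, 129, 127, 132, 138, 151, 172, 196, 220, 229, 233, 238, 239, 240, 240, 242, 240]
fresh R pred row seated [308.4 155.9] lifted20 [311.8 160.4]
  rows 144 .. [109, 107, 112, 114, 113, 109, 115, 116, 113, 116, 121, 121, 126, 134, 149, 169, 184, 191, 197, 204, 209, 210, 209, 210, 211]
```

Emit:
{"method": "apply_moves", "body": {
  "plan": [
    {"delta_pos": [-0.4, 0, 0], "twist": 0, "jaw": 1},
    {"delta_pos": [-0.3, 0, 0], "twist": 0, "jaw": 1},
    {"delta_pos": [0, 0, 0], "twist": 0, "jaw": 1},
    {"delta_pos": [0, 0, 0], "twist": 0, "jaw": 1},
    {"delta_pos": [0, 0, 0], "twist": 0, "jaw": 1}
  ]
}}

```text
time_s: 31.48
tool_pos: [0.6481, -0.0027, 0.1098]
tcp_rot: [-0.0, 0.048, 0.999, 0.0]
wrist_force: [-0.4, 0.8, -0.1]
width: 0.0002
grasp_force: 0.1
```

```bash
python3 st.py; python3 snap.py push2; python3 chk.py push2|head -4
```

```text
t 31.475 pos [ 0.6481 -0.0027  0.1098] a 0.0967 rel pocket uv mm 35.2 1.0 w 0.0002 F [-0.4  0.8 -0.1] 0.1318853278644383 q7 1.61
31.475 [ 0.64808644 -0.00267254  0.10977929] a 0.09674828232553444 0.0001941329666249078 [-0.40992114  0.82875738 -0.10516615] 1.6140392824192933
fresh L pred row seated [249.3 145.4] lifted20 [246.  148.8]
  rows 133 .. [131, 125, 129, 121, 116, 113, 117, 115, 115, 119, 122, 122, 123, 131, 146, 170, 197, 215, 222, 228, 233, 236, 236, 238, 237]
fresh R pred row seated [308.5 145.4] lifted20 [312.  148.7]
  rows 133 .. [132, 134, 131, 133, 124, 127, 120, 123, 118, 119, 117, 120, 124, 135, 141, 150, 167, 181, 193, 199, 206, 212, 213, 210, 212]
```

Emit:
{"method": "apply_moves", "body": {
  "plan": [
    {"delta_pos": [2, 0, 0], "twist": 0, "jaw": 1},
    {"delta_pos": [3, 0, -2], "twist": 0, "jaw": 1},
    {"delta_pos": [5, 0, -5], "twist": 0, "jaw": 1},
    {"delta_pos": [3, 0, -4], "twist": 0, "jaw": -1},
    {"delta_pos": [0, 0, 0], "twist": 0, "jaw": -1}
  ]
}}

```text
time_s: 32.15
tool_pos: [0.5249, 0.0096, 0.2167]
tcp_rot: [0.002, 0.048, 0.999, 0.001]
wrist_force: [0.3, 0.3, 0.0]
width: 0.0185
grasp_force: 0.0
```

Emit:
{"method": "apply_moves", "body": {
  "plan": [
    {"delta_pos": [0, 0, 0], "twist": 0, "jaw": -1},
    {"delta_pos": [0, 0, 0], "twist": 0, "jaw": -1},
    {"delta_pos": [0, 0, 0], "twist": 0, "jaw": -1},
    {"delta_pos": [0, 0, 0], "twist": 0, "jaw": -1},
    {"delta_pos": [0, 0, 0], "twist": 0, "jaw": -1}
  ]
}}

```text
time_s: 32.78
tool_pos: [0.5246, 0.0092, 0.2137]
tcp_rot: [-0.0, 0.048, 0.999, -0.0]
wrist_force: [-0.2, 0.4, 0.4]
width: 0.068
grasp_force: 0.0
```

```bash
python3 st.py; python3 snap.py fin1; python3 chk.py fin1; python3 prof.py fin1
```

```text
t 32.775 pos [0.5246 0.0092 0.2137] a 0.0968 rel pocket uv mm -88.9 0.9 w 0.068 F [-0.2  0.4  0.4] 0.0 q7 1.52
32.775 [0.52461474 0.00920297 0.21365462] a 0.09684418551882602 0.06802539989802386 [-0.22454268  0.38717762  0.41541952] 1.524678383902091
fresh L pred row seated [261.5 257.4] lifted20 [260.5 266.3]
  rows 245 .. [117, 112, 110, 111, 111, 115, 115, 113, 113, 116, 109, 121, 150, 199, 243, 255, 255, 255, 255, 255, 255, 255, 255, 255, 255]
fresh R pred row seated [296.  257.4] lifted20 [297.2 266.3]
  rows 245 .. [121, 119, 112, 115, 118, 113, 114, 114, 113, 120, 115, 124, 144, 181, 222, 251, 255, 255, 255, 255, 255, 255, 255, 255, 255]
stock L pred row seated [315.2 257.3] lifted20 [317.5 266.2]
  rows 245 .. [110, 109, 112, 113, 117, 113, 116, 114, 117, 118, 121, 151, 202, 247, 255, 255, 255, 255, 255, 255, 255, 255, 255, 255, 255]
stock R pred row seated [349.6 257.2] lifted20 [354. 266.]
  rows 245 .. [163, 166, 159, 140, 99, 54, 32, 37, 25, 35, 39, 32, 28, 15, 28, 19, 26, 20, 17, 36, 38, 15, 22, 28, 15]
used R pred row seated [242.3 257.4] lifted20 [240.1 266.3]
  rows 2
[... 1209 characters left out ...]
 70, 68, 68, 74, 73, 75, 77, 77, 76, 78, 78, 80, 81, 79, 74, 79, 81, 79, 75, 75, 76, 94, 120, 145, 155, 162, 177, 207, 220, 224, 224, 223, 223, 223, 225, 224, 223]
col 291 rows 245 [113, 114, 120, 113, 118, 114, 117, 116, 116, 114, 119, 125, 147, 192, 235, 254, 255, 255, 255, 255, 255, 255, 255, 255, 255, 255, 255, 255, 255, 255, 255, 255, 255, 255, 255, 255, 255, 255, 255, 255, 255, 255, 255, 255, 255, 255, 255, 245, 220, 226, 228, 228, 228, 229, 228, 229, 231, 229, 192, 154, 146, 144, 127, 96, 64, 58, 59, 68, 71, 59, 66, 69, 71, 67, 70, 77, 77, 71, 75, 76, 74, 77, 79, 81, 74, 81, 80, 82, 79, 78, 78, 77, 74, 89, 127, 192, 221, 226, 227, 229, 225, 225, 227, 227, 221, 223, 223, 225, 224, 223]
```

```bash
cat > fit.py <<'E'
from h import *; import pickle,sys
th=-.097; u=np.array([np.cos(th),np.sin(th)]); v=np.array([-u[1],u[0]]); p=np.array([.613,.0005])+.001*u
def mask(cam,f,s,shape):
    e=np.array([-np.cos(f),np.sin(f)]);t=np.array([np.sin(f),np.cos(f)]); m=np.zeros(shape,np.uint8)
    for rr,hw,kk in [((0,28),15,(0,10)),((28,41),8,(0,4))]:
        P=[]
        for r in rr:
            for k in kk:
                a=r*e+k*t
                for b in (-hw,hw): P.append(np.r_[p+((19+a[0])*u+b*v)/1e3,(82+a[1])/1e3])
        q=w2px(cam,P,s).astype(np.float32); cv2.fillConvexPoly(m,cv2.convexHull(q).round().astype(np.int32),1)
    return m
im=arm.get_image("scene"); cv2.imwrite("pics/sc_%s.png"%sys.argv[1],im[:,:,::-1]); im=im.astype(int)
sat=(im.max(2)-im.min(2))/(im.max(2)+1); g=(sat<.25).astype(np.uint8)
for f in np.arange(0,2.5,.2):
    m=mask("scene",f,None,g.shape); ring=cv2.dilate(m,np.ones((5,5)))-m
    print("%.1f scene in %.2f ring %.2f px %d"%(f,g[m>0].mean(),g[ring>0].mean(),m.sum()))
c=w2px("scene",[np.r_[p+.03*u,.1]])[0].astype(int); print(c)
for r in range(c[1]-22,c[1]+28): print(r,''.join('#' if x<.2 else ('+' if x<.3 else '.') for x in sat[r,c[0]-25:c[0]+35]))
E
python3 fit.py a
```

```text
0.0 scene in 0.62 ring 0.55 px 230
0.2 scene in 0.57 ring 0.52 px 245
0.4 scene in 0.54 ring 0.51 px 256
0.6 scene in 0.57 ring 0.51 px 238
0.8 scene in 0.57 ring 0.58 px 260
1.0 scene in 0.64 ring 0.61 px 254
1.2 scene in 0.73 ring 0.68 px 250
1.4 scene in 0.85 ring 0.75 px 238
1.6 scene in 0.95 ring 0.87 px 214
1.8 scene in 1.00 ring 0.98 px 180
2.0 scene in 1.00 ring 1.00 px 146
2.2 scene in 1.00 ring 1.00 px 117
2.4 scene in 1.00 ring 1.00 px 154
[327 220]
198 .....................................+###############+......
199 ......................................###############+......
200 .....................................+################......
201 .....................................+###############+......
202 ....................................+###############+.......
203 .............................++#++.+################+.......
204 .......................+#++++#######################++......
205 .....................+################################+.....
206 ....................+#################################+.....
207 ....................+#########################
[... 1914 characters left out ...]
################+.................................
238 ##########################+.................................
239 ##########################..................................
240 #########################+..................................
241 ########################+...................................
242 #######################+....................................
243 ######################+.....................................
244 #####################+......................................
245 ###################+........................................
246 #################++.........................................
247 ##########+.+###+...........................................
```

```bash
cat >> fit.py <<'E'
print("---")
def box(cam,s,m,a,b,z):
    P=[np.r_[p+(x*u+y*v)/1e3,w/1e3] for x in a for y in b for w in z]
    cv2.fillConvexPoly(m,cv2.convexHull(w2px(cam,P,s).astype(np.float32)).round().astype(np.int32),1)
base=np.zeros(g.shape,np.uint8)
for k in (-56,0,56,112):
    box("scene",None,base,(-22,22),(k-22,k+22),(32,64)); box("scene",None,base,(-9,9),(k-9,k+9),(64,82))
    if k: box("scene",None,base,(-9,19),(k-15,k+15),(82,92)); box("scene",None,base,(-22,-9),(k-8,k+8),(82,86))
R0=np.s_[c[1]-25:c[1]+20,c[0]-20:c[0]+32]
for f in np.arange(1.0,2.45,.1):
    m=(base|mask("scene",f,None,g.shape))[R0]; G=g[R0]; print("%.1f IoU %.3f"%(f,(m&G).sum()/(m|G).sum()))
s=pickle.load(open("pics/fin1.pkl","rb")); w=cv2.imread("pics/fin1.png").astype(int); W=w.mean(2)
for r in range(300,352,2): print(r,''.join('%4d'%x for x in W[r,255:306:3]))
for f in (1.8,2.0,2.2,2.3):
    P=[]
    e=np.array([-np.cos(f),np.sin(f)]);t=np.array([np.sin(f),np.cos(f)])
    for r,k,b in [(28,0,15),(28,10,15),(28,4,8),(41,0,8),(41,4,8)]:
        a=r*e+k*t; P.append(w2px("wrist",[np.r_[p+((19+a[0])*u+b*v)/1e3,(82+a[1])/1e3]],s)[0].round().astype(int).tolist())
    print(f,P)
E
python3 fit.py b | sed -n '/---/,$p'
```

```text
---
1.0 IoU 0.860
1.1 IoU 0.867
1.2 IoU 0.875
1.3 IoU 0.884
1.4 IoU 0.887
1.5 IoU 0.896
1.6 IoU 0.899
1.7 IoU 0.899
1.8 IoU 0.899
1.9 IoU 0.899
2.0 IoU 0.899
2.1 IoU 0.899
2.2 IoU 0.899
2.3 IoU 0.899
2.4 IoU 0.899
300  228 227 227 227 228 154 130 143 151 147 141 192 229 230 231 232 232
302  228 228 229 228 218 193 184 186 185 189 187 198 229 232 233 232 233
304  232 231 232 206 151 171 174 175 173 174 174 166 154 229 232 232 232
306  230 230 231 194 144 149 149 149 146 144 149 142 144 222 229 228 227
308  153 153 151 128  97  97  96  91  95  94  97  95  96 139 148 150 146
310   62  56  55  54  51  55  54  45  50  63  57  53  58  59  54  60  56
312   59  66  63  57  56  62  65  64  66  69  71  66  68  60  67  60  65
314   62  66  63  57  66  66  73  65  59  70  72  64  59  60  56  65  66
316   69  67  69  67  65  65  68  68  68  73  66  76  69  70  69  72  71
318   79  70  80  75  69  66  74  71  70  69  76  70  67  71  76  76  71
320   69  72  74  67  70  75  70  67  68  69  74  77  77  73  77  69  75
322   76  67  76  74  70  69  72  74  73  77  71  72  71  72  76  73  68
324   72  
[... 571 characters left out ...]
86
340  197 194 190 193 189 159 127 126 120 126 125 186 192 191 189 187 193
342  227 227 227 227 227 194 154 156 155 148 154 224 226 227 222 227 227
344  228 225 225 228 226 214 182 180 177 175 172 226 229 225 227 225 228
346  226 226 224 227 224 222 219 222 220 219 220 227 225 225 226 224 221
348  226 226 225 222 225 227 224 224 224 223 225 223 227 223 223 223 222
350  225 224 224 225 225 222 224 225 223 221 225 222 223 221 226 223 226
1.8 [[295, 324], [294, 331], [287, 327], [288, 336], [288, 338]]
2.0 [[294, 328], [294, 333], [287, 330], [287, 341], [287, 342]]
2.2 [[294, 330], [294, 333], [287, 331], [287, 344], [287, 345]]
2.3 [[294, 330], [294, 332], [287, 331], [287, 344], [287, 345]]
```

The tab end projects past the gripper bar at rows 340–345, which matches a cap angle of about 2.2. The shoulder edge is level with the neighbours', so the pot is seated, and the arm is clear. Handing in.

```bash
python3 -c "
from cell import arm
print(arm.finish_job())"
```

```text
the job is handed in; nothing more can be done
None
```

The job is handed in: the used pot's cap is shut, and the fresh pot went by way of the cork mat into the empty pocket, stands there released, and has its cap open about 2.2 rad (estimated from the camera, not viewed directly). My first try at opening the cap lifted the fresh pot about 20 mm; I lowered it back, and the camera check afterwards showed it seated.

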